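# Load the vial tray that stands behind the solvent bottles

### The job

First move the three solvent bottles that stand in front of the vial tray to the steel spill tray, all three upright and let go. Then fetch the vial tray and seat it flat inside the rim of the autosampler's tray bay (either way round), and only once it is seated put each bottle back, upright and centred, on its own printed place, where it stood at the start. Set everything down gently: nothing may be dropped or tipped over.

Things in the scene. Friction and masses are not known exactly. Their poses are not given: they have to be found in the camera images.
- bottle_wide: wide round amber bottle, loose, about 0.2 to 0.45 kg: body diameter 62 up to 75 above its underside, shoulder narrowing to a 30 neck at 93, round black cap diameter 38 from 101 to 125 (top of the bottle). Strong enough to lift by the cap. Origin: centre of the underside, z up. Sizes in mm.
- bottle_slim: slim, tallest, round amber bottle, loose, about 0.12 to 0.25 kg: body diameter 42 up to 95, shoulder narrowing to a 22 neck at 108, round black cap diameter 28 from 116 to 140 (top). Can be lifted by the cap. Origin: centre of the underside, z up. Sizes in mm.
- bottle_square: square amber bottle, loose, about 0.15 to 0.35 kg: body 50 x 50 up to 70, shoulder narrowing to a 26 round neck at 85, round black cap diameter 34 from 93 to 117 (top). Can be lifted by the cap. Origin: centre of the underside, z up, x and y square to its sides. Sizes in mm.
- vial_tray: low black vial tray, loose, about 0.15 to 0.31 kg: block 52 (its x) by 110 (its y) by 34 high, filled with 18 small vials fixed in it whose metal caps stand up to 46 above its underside; white strips on both ends. At the start it stands on the bench close behind the row of bottles (seen from the robot), its long side along the row, with about 10 to 20 between. Origin: centre of the underside. Sizes in mm.
- place_wide: printed white disc, diameter 76, flat on the bench, no obstacle: place of the wide round bottle, which stands on it at the start. The three places lie in a row on a grey mat, centres 86 apart, in shuffled order. Origin: its centre at bench height (the bottles stand at this height). Sizes in mm.
- place_slim: printed white disc, diameter 56, flat on the bench, no obstacle: place of the slim bottle, which stands on it at the start. Origin: its centre at bench height. Sizes in mm.
- place_square: printed white square, 64 x 64, flat on the bench, no obstacle: place of the square bottle, which stands on it at the start (how the bottle is turned does not matter at the end). Origin: its centre at bench height. Sizes in mm.
- spill_tray: fixed low steel tray, the side area for the bottles, empty at the start: outside 180 x 180, wall 3 thick and 13 high, inner floor 3 above the bench. Origin: centre of the underside, x and y along its sides. It lies to the left or the right of the row, the tray bay on the other side. Sizes in mm.
- bay: the autosampler's tray bay, fixed: white deck 125 (its x) by 180 (its y), top 10 above its underside; on it a black rim 5 high and 4 thick around a grey recess of 70 (x) by 128 (y) in the middle, whose floor is the deck's top, 10 above the origin. The vial tray goes in there, long side along the bay's y. Origin: centre of the underside. Sizes in mm.

How it is judged:
By the outcome, as a careful person would: the job done as asked, in the order asked, and still so for the second after the job is handed in, with the robot touching nothing.
It also fails if it takes over 149 s, if anything falls off the work surface, if the arm or the gripper's body presses on something with over 40 N, if the wrist force passes 120 N, or if a joint passes its speed limit or range.

### The arm

A 7-joint arm with a two-finger parallel gripper is mounted at the origin on the work surface. World frame = base frame: x ahead of the robot, y to its left, z up, the work surface at z = 0. Lengths are in m, angles in rad, forces in N, time in s.
With the tool pointing down it reaches from about 0.425 to 0.95 m from the base axis. Payload 4.7 kg.
Tool frame: the origin (TCP) lies at the very end of the fingers, on their centre line; the grasp point (between the pads) lies 19 mm behind it; z points along the fingers, y is the line along which they close (so a half turn about z gives the same grasp; the last joint's range is limited). The gripper opens to 87 mm and grips with 3 to 60 N. Pads are 19 mm wide; open, the fingers measure 117 mm over their backs; the gripper's body (75 mm by 190 mm) begins 51 mm behind the grasp point.
Start: joints at [1.082, 0.469, -0.049, 1.532, 0.024, 1.141, -0.082], TCP at [0.3, -0.605, 0.198] pointing down, gripper open.
Joint ranges: [-2.59, 2.59], [-0.33, 1.99], [-1.39, 1.29], [0.1, 2.45], [-1.04, 4.18], [0.21, 1.99], [-2.66, 2.66]. Speed limits (rad/s): [2.57, 2.57, 3.14, 3.14, 3.14, 3.14, 3.14].

### API

Orientations are given as a 3x3 rotation matrix whose columns are the frame's x, y, z axes.
In Python, from rig import bot gives the robot as it stands.
- The arm moves only by the tool move_arm, never from a script. Its arguments are lists of equal length, an entry for each row: "gripper": the opening, from -1 (shut) to 1 (fully open); "translation": the shift along the world's x, y, z in mm, a list of three; "rotation": the turn, a rotation vector about the world's x, y, z in degrees, a list of three. A call has exactly 5 rows; each row shifts and turns the commanded pose from where the row before left it; what a row does not reach is not made up. A row lasts 1/10 s, in which the tool goes at most 50 mm and 8.59 degrees, less where a joint would pass 70% of its speed; a pose out of reach is approached as far as the arm can. A call is refused whole if a number of a shift passes 50 or a number of a turn 8.59, either way. A call with a gripper value outside its range is refused whole. The fingers move at their own pace and stop on an object; the grip force is fixed at half the most. Time passes only in rows, so rows that do not move let the fingers close, or fill a call up. It gives the time, the measured TCP pose, the force, the opening and the grip force at its end, in the units of the state.
- bot.observe(): the state, without advancing time (a new reading comes with each control period).
- bot.snapshot(name): name is "side" or "top"; returns the picture (420x560x3 uint8, red, green, blue); there is no depth.
- bot.camera_model(name): a dict with "mtx" (3x3 intrinsics, pixels), "k1" (the pictures are not rectified: a ray, as slopes to the right and down, at radius r is drawn at 1 + k1 r^2 times it, then the intrinsics apply), "pose" (4x4, takes a point from camera to world coordinates). Camera axes: x right, y up, looking along -z (the intrinsics and any distortion apply to the point x, -y, -z); pixel columns grow to the right and rows downward; lengths in m; the calibration is good to about 2 mm. A picture is of the moment at which its call begins. camera_model takes no time and is no camera call.
- bot.hand_in(): hands the job in; it is judged then, once.
The state is a dict: "t": time; "qpos": joint angles; "joint_velocities": joint speeds; "tau": joint torques, N m; "tool_pos": TCP position; "eef_rot": TCP orientation; "ft_force": force on the tool from outside, world axes, zero at the start; "torque": the same for the moment, N m; "gripper_width": finger opening in m; "grasp_force": force on a finger pad.
Only numpy, scipy, OpenCV 4.12 (cv2) and the standard library are available. Lean on these libraries where they do the work, as an engineer would, in place of code of your own. Each camera call takes 0.05 s, during which the arm holds its last target. There are 200 camera calls.

## Working session

There is one attempt and no reset: what is moved stays moved. The work goes in short steps, Python scripts to look and compute and a tool call to move; the robot and the scene stay as the last step left them, time stands still between calls to the robot, and variables do not carry over. Pictures are saved under pics/ and viewed, at most 14 in all, crops included, and the job is handed in when it is done.

Besides the shell and the picture viewer there is one more tool, called by a JSON object that holds its "method" and its "body", one argument or row to a line. move_arm: Moves the arm, as the interface text tells. Its arguments: {"type":"object","properties":{"gripper":{"type":"array","items":{"type":"number"}},"translation":{"type":"array","items":{"type":"array","items":{"type":"number"}}},"rotation":{"type":"array","items":{"type":"array","items":{"type":"number"}}}},"required":["gripper","translation","rotation"]}

```bash
mkdir -p pics; ls
python3 - <<'E'
from rig import bot
import cv2,numpy as np
for n in("side","top"):
    cv2.imwrite(f"pics/{n}0.png",bot.snapshot(n)[:,:,::-1]); m=bot.camera_model(n); print(n,np.round(m["mtx"],1).tolist(),m["k1"],np.round(m["pose"],3).tolist())
s=bot.observe();print(s["tool_pos"],np.round(s["eef_rot"],3),s["t"],s["gripper_width"])
E
```

```text
pics
side [[503.7, 0.0, 278.0], [0.0, 503.7, 212.4], [0.0, 0.0, 1.0]] -0.14541006439609222 [[-0.868, 0.313, -0.385, 0.09], [-0.495, -0.579, 0.647, 0.727], [-0.02, 0.753, 0.658, 0.815], [0.0, 0.0, 0.0, 1.0]]
top [[531.7, 0.0, 281.7], [0.0, 531.7, 209.1], [0.0, 0.0, 1.0]] 0.05473826672225007 [[0.012, 0.999, -0.053, 0.474], [-1.0, 0.013, 0.011, 0.001], [0.012, 0.053, 0.999, 1.103], [0.0, 0.0, 0.0, 1.0]]
[ 0.29926919 -0.60438207  0.1966503 ] [[ 0.896  0.444 -0.001]
 [ 0.444 -0.896  0.002]
 [-0.    -0.002 -1.   ]] 0.1 0.08729689059469582
```

View pics/top0.png

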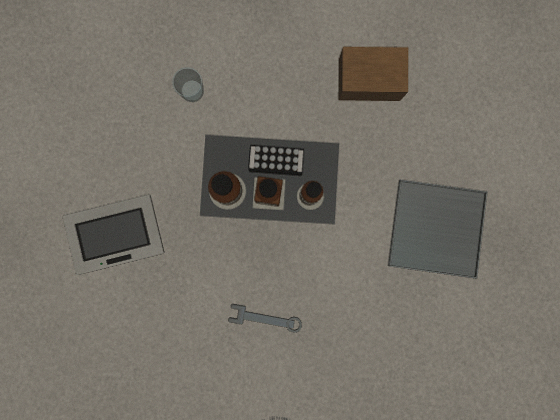

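View pics/side0.png

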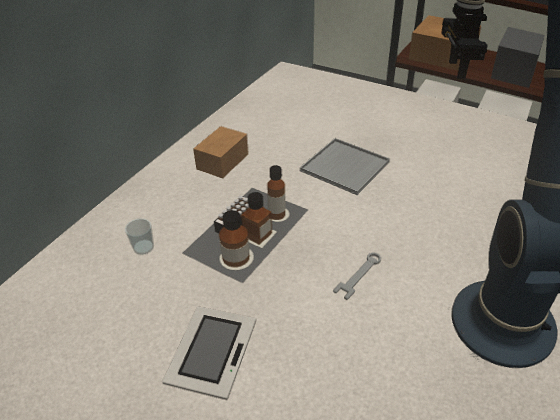

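The top view shows, left to right, wide (225,188), square (268,192) and slim (311,193), with the vial tray behind them at (277,160), the bay at (113,235) and the spill tray at (438,229). The side view shows the same layout, with all the bottles upright.

```bash
cat > h.py <<'E'
from rig import bot
import cv2,numpy as np
def cast(n,uv,z):
    m=bot.camera_model(n);P=np.array(m["pose"]);uv=np.asarray(uv,float).reshape(-1,1,2)
    s=cv2.undistortPoints(uv,np.array(m["mtx"]),np.array([m["k1"],0,0,0.])).reshape(-1,2)
    d=np.c_[s[:,0],-s[:,1],-np.ones(len(s))]@P[:3,:3].T
    return (P[:3,3]+d*((z-P[2,3])/d[:,2])[:,None])[:,:2]*1000
def proj(n,X):
    m=bot.camera_model(n);P=np.array(m["pose"]);c=(np.asarray(X,float).reshape(-1,3)/1000-P[:3,3])@P[:3,:3]
    c=c*[1,-1,-1]
    return cv2.projectPoints(c,np.zeros(3),np.zeros(3),np.array(m["mtx"]),np.array([m["k1"],0,0,0.]))[0].reshape(-1,2)
def blobs(mask,box,amin=60):
    x0,y0,x1,y1=box;m=np.zeros_like(mask,np.uint8);m[y0:y1,x0:x1]=mask[y0:y1,x0:x1].astype(np.uint8)
    cs,_=cv2.findContours(m,cv2.RETR_EXTERNAL,cv2.CHAIN_APPROX_NONE)
    return [c.reshape(-1,2) for c in sorted(cs,key=cv2.contourArea,reverse=True) if cv2.contourArea(c)>amin]
def rect(p):
    r=cv2.minAreaRect(np.float32(p));return np.round(r[0],1),np.round(r[1],1),round(r[2],1)
E
python3 - <<'E'
from h import *
im=bot.snapshot("top");v=im.max(2).astype(int);sat=v-im.min(2)
cv2.imwrite("pics/z.png",np.vstack([cv2.resize(im[130:230,195:345,::-1],(800,533),interpolation=cv2.INTER_CUBIC)]))
print("v",v[180:190,205:245:2][::3],v[232,60:170:4],v[228,380:500:4],v[160,244:310:3])
for k,(c0,h) in dict(wide=((222,183),.125),square=((267,187),.117),slim=((313,187),.140)).items():
    x,y=c0
    for t in(28,36):
        b=blobs((v<t),(x-15,y-15,x+15,y+15),30)
        if b:
            (cx,cy),r=cv2.minEnclosingCircle(b[0]);M=cv2.moments(b[0]);print(k,t,(cx,cy),r,cast("top",(M['m10']/M['m00'],M['m01']/M['m00']),h))
print("white")
for b in blobs((v>110)&(sat<40),(202,140,335,220),20): print(rect(b),rect(cast("top",b,0)),rect(cast("top",b,.034)))
print("bay dark")
for b in blobs((v<75),(60,190,170,280),40): print(rect(b),rect(cast("top",b,.015)))
print("bay white")
for b in blobs((v>125)&(sat<30),(55,185,172,285),400): print(rect(b),rect(cast("top",b,.010)))
E
```

```text
v [[ 67  62  59  52  32  29  29  28  31  29  30  29  30  43  56  59  53 116
  131  63]
 [ 71  63  51  36  33  31  29  30  29  30  26  27  30  26  59  60  60  44
  122 127]
 [ 65  64  59  39  25  32  35  28  27  31  32  31  31  25  59  63  56  63
   63 126]
 [ 66  68  57  60  36  30  32  33  33  28  31  29  29  33  62  64  63  51
   56 120]] [121 129 125 121  94  64  62  62  65  61  66  60  64  64  63  64  66  67
  65  65  65  58 127 119 124 127 121 118] [129 130 123  92  97 100  93  96  87  93  88  87  92  92  92  93  87  85
  89  87  88  83  84  85  85  48 117 120 124 119] [ 63  66 136 151  27  19  26  74  20  94  71  45 119  30 119 127  39 126
 130 147  63  66]
wide 36 (221.5, 184.5) 10.700567245483398 [[570.30670478 100.82207585]]
square 28 (267.875732421875, 187.63294982910156) 8.834464073181152 [[566.17657036  17.58609747]]
square 36 (267.6983337402344, 187.888427734375) 9.181702613830566 [[565.7395831   16.43655288]]
slim 36 (313.5, 189.5) 7.905794143676758 [[561.98587411 -66.69207247]]
white
(array([230.3, 195.4]), array([24. , 35.9]), 54.9) (array([559.8,  95.4]), array([50.1
[... 600 characters left out ...]
y([54. , 35.1]), 65.2) (array([550.7, -63.6]), array([52.3, 34. ]), 65.2)
(array([223.5, 218. ]), array([ 2., 43.]), 90.0) (array([512.6, 108.8]), array([ 4.1, 88.8]), 0.7) (array([511.4, 105.4]), array([ 4. , 86.1]), 0.7)
(array([203. , 155.5]), array([31.,  2.]), 90.0) (array([642.2, 153.6]), array([64.9,  4.1]), 1.0) (array([637. , 148.9]), array([62.9,  4. ]), 1.0)
bay dark
(array([112.1, 234.1]), array([38.6, 69.1]), 76.0) (array([476.9, 330.9]), array([ 78.4, 137.1]), 15.0)
(array([118.4, 258.8]), array([ 5.1, 24.7]), 76.0) (array([427.1, 317.3]), array([10.3, 49.1]), 14.7)
bay white
(array([ 92. , 262.8]), array([95.2, 57.3]), 17.6) (array([419. , 372.2]), array([191.6, 114.2]), 72.9)
```

View pics/z.png

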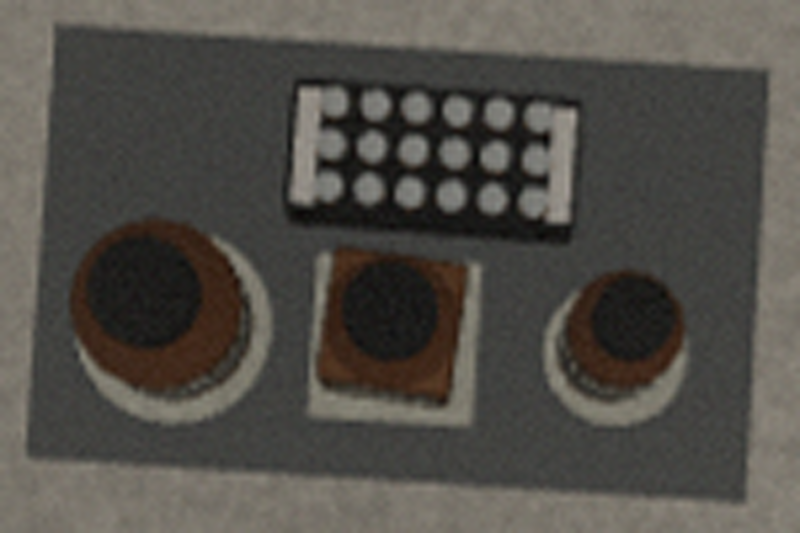

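The zoom shows all three bottles standing centred on their prints, and the tray turned slightly with the row. The wide cap is at zoom (145,290), the square cap at (390,310) and the slim cap at (633,317).

Run:
```python
from h import *
from scipy.optimize import least_squares as ls
im=bot.snapshot("top");v=im.max(2).astype(int);sat=v-im.min(2)
for k,box,R,h,c0 in(("wide",(206,166,247,213),38,.125,(100,566)),("slim",(292,172,330,213),28,.14,(-66,562))):
    b=blobs((v>93)&(sat<40),box,20)[0]
    p=cast("top",cv2.convexHull(b.astype(np.int32)).reshape(-1,2),0)
    r=ls(lambda q:np.hypot(*(p-q).T)-R+1,[560,c0[0]],loss="soft_l1",f_scale=1)
    print(k,r.x,np.round(r.fun,1))
for b in blobs((v>25)&(v<108),(375,170,500,290),400)[:2]: print("spill",rect(b),rect(cast("top",b,.013)))
s=bot.snapshot("side");vs=s.max(2)
for k,X in dict(wide=(568,100,125),square=(565,16.5,117),slim=(561,-66.5,140)).items():
    u=proj("side",X)[0];x,y=u.astype(int)
    b=blobs(vs<45,(x-13,y-9,x+14,y+10),20)
    print(k,"pred top ctr",u, [ (c.min(0),c.max(0)) for c in b[:1]])
```

```text
wide [568.82940856 101.85457484] [ 1.2  1.   0.5  0.5  0.2 -0.2 -0.1 -0.3 -0.3  0.5  0.6  0.7  0.5  0.3
  0.4  0.6  1.  -0.2  1.8]
slim [560.25351383 -69.53396566] [ 0.7  0.8  0.4  1.1  0.1 -0.1  0.1  0.9 -0.4  0.3  0.2  0.9  1.1  1.3]
spill (array([437.5, 228.3]), array([91.2, 89.5]), 7.4) (array([ 497.3, -330.2]), array([184.6, 182.6]), 82.7)
wide pred top ctr [234.17584412 215.47596472] [(array([223, 211], dtype=int32), array([241, 224], dtype=int32))]
square pred top ctr [256.63356186 196.38155376] [(array([248, 193], dtype=int32), array([262, 205], dtype=int32))]
slim pred top ctr [276.84361365 168.56397564] []
```

Discs are 85.7 mm apart, in a row tilted 2.9°. The spill tray centre is about (497,-330). Moving above the slim bottle.

{"method": "move_arm", "body": {
  "gripper": [1,1,1,1,1],
  "translation": [
    [10,20,0],
    [21,43,0],
    [21,43,0],
    [21,43,0],
    [21,43,0]
  ],
  "rotation": [
    [0,0,5],
    [0,0,5],
    [0,0,5],
    [0,0,5],
    [0,0,5]
  ]
}}

```text
t: 0.75
tool_pos: [0.3941, -0.4111, 0.1978]
eef_rot: [[0.622, 0.783, 0.0], [0.783, -0.622, -0.0], [-0.0, 0.0, -1.0]]
ft_force: [1.3, 0.4, 0.1]
gripper_width: 0.087
grasp_force: 0.0
```

{"method": "move_arm", "body": {
  "gripper": [1,1,1,1,1],
  "translation": [
    [21,43,0],
    [21,43,0],
    [21,43,0],
    [21,43,0],
    [21,43,0]
  ],
  "rotation": [
    [0,0,5],
    [0,0,5],
    [0,0,5],
    [0,0,5],
    [0,0,5]
  ]
}}

```text
t: 1.25
tool_pos: [0.4991, -0.1962, 0.1979]
eef_rot: [[0.233, 0.973, 0.001], [0.973, -0.233, -0.0], [-0.0, 0.001, -1.0]]
ft_force: [0.3, -0.3, -0.1]
gripper_width: 0.0872
grasp_force: 0.0
```

{"method": "move_arm", "body": {
  "gripper": [1,1,1,1,1],
  "translation": [
    [21,43,0],
    [21,43,0],
    [15,30,0],
    [6,13,0],
    [0,0,0]
  ],
  "rotation": [
    [0,0,5],
    [0,0,5],
    [0,0,0.7],
    [0,0,0],
    [0,0,0]
  ]
}}

```text
t: 1.75
tool_pos: [0.562, -0.0671, 0.1976]
eef_rot: [[0.048, 0.999, 0.0], [0.999, -0.048, 0.001], [0.001, -0.0, -1.0]]
ft_force: [0.3, -0.8, -0.2]
gripper_width: 0.087
grasp_force: 0.0
```

{"method": "move_arm", "body": {
  "gripper": [1,1,1,1,1],
  "translation": [
    [-1.5,-1.5,-10],
    [0,0,-25],
    [0,0,-25],
    [0,0,-18],
    [0,0,-10]
  ],
  "rotation": [
    [0,0,0],
    [0,0,0],
    [0,0,0],
    [0,0,0],
    [0,0,0]
  ]
}}

```text
t: 2.25
tool_pos: [0.5577, -0.0737, 0.1072]
eef_rot: [[0.056, 0.998, -0.004], [0.998, -0.056, -0.001], [-0.001, -0.004, -1.0]]
ft_force: [0.5, -0.5, 0.6]
gripper_width: 0.0867
grasp_force: 0.0
```

{"method": "move_arm", "body": {
  "gripper": [0.2,-0.2,-0.5,-1,-1],
  "translation": [
    [0,0,0],
    [0,0,0],
    [0,0,0],
    [0,0,0],
    [0,0,0]
  ],
  "rotation": [
    [0,0,0],
    [0,0,0],
    [0,0,0],
    [0,0,0],
    [0,0,0]
  ]
}}

```text
t: 2.75
tool_pos: [0.5605, -0.0704, 0.1104]
eef_rot: [[0.052, 0.999, 0.001], [0.999, -0.052, -0.0], [-0.0, 0.001, -1.0]]
ft_force: [-0.3, -0.0, -0.5]
gripper_width: 0.0546
grasp_force: 0.0
```

{"method": "move_arm", "body": {
  "gripper": [-1,-1,-1,-1,-1],
  "translation": [
    [0,0,0],
    [0,0,0],
    [0,0,0],
    [0,0,0],
    [0,0,0]
  ],
  "rotation": [
    [0,0,0],
    [0,0,0],
    [0,0,0],
    [0,0,0],
    [0,0,0]
  ]
}}

```text
t: 3.25
tool_pos: [0.5603, -0.0704, 0.1098]
eef_rot: [[0.051, 0.999, 0.001], [0.999, -0.051, 0.0], [0.0, 0.001, -1.0]]
ft_force: [1.0, -0.3, 0.3]
gripper_width: 0.0266
grasp_force: 30.0
```

{"method": "move_arm", "body": {
  "gripper": [-1,-1,-1,-1,-1],
  "translation": [
    [0,0,4],
    [0,0,10],
    [0,-6,18],
    [-1,-18,13],
    [-2,-26,5]
  ],
  "rotation": [
    [0,0,0],
    [0,0,0],
    [0,0,0],
    [0,0,0],
    [0,0,0]
  ]
}}

```text
t: 3.75
tool_pos: [0.5582, -0.119, 0.1619]
eef_rot: [[0.048, 0.999, 0.003], [0.999, -0.048, 0.0], [0.001, 0.003, -1.0]]
ft_force: [0.7, -0.0, -2.2]
gripper_width: 0.0265
grasp_force: 30.0
```

{"method": "move_arm", "body": {
  "gripper": [-1,-1,-1,-1,-1],
  "translation": [
    [-3,-32,0],
    [-3,-36,0],
    [-3,-36,0],
    [-3,-36,0],
    [-3,-36,0]
  ],
  "rotation": [
    [0,0,0],
    [0,0,0],
    [0,0,0],
    [0,0,0],
    [0,0,0]
  ]
}}

```text
t: 4.25
tool_pos: [0.5416, -0.2977, 0.1602]
eef_rot: [[0.051, 0.999, -0.0], [0.999, -0.051, 0.0], [0.0, -0.0, -1.0]]
ft_force: [0.6, 0.2, -2.5]
gripper_width: 0.0267
grasp_force: 30.0
```

{"method": "move_arm", "body": {
  "gripper": [-1,-1,-1,-1,-1],
  "translation": [
    [-3,-36,0],
    [-2,-30,0],
    [-1,-20,0],
    [-1,-8,-5],
    [0,0,-10]
  ],
  "rotation": [
    [0,0,0],
    [0,0,0],
    [0,0,0],
    [0,0,0],
    [0,0,0]
  ]
}}

```text
t: 4.75
tool_pos: [0.5354, -0.3909, 0.1448]
eef_rot: [[0.053, 0.999, 0.001], [0.999, -0.053, -0.0], [-0.0, 0.001, -1.0]]
ft_force: [-1.0, 1.4, -2.9]
gripper_width: 0.0262
grasp_force: 30.0
```

{"method": "move_arm", "body": {
  "gripper": [-1,-1,-1,-1,-1],
  "translation": [
    [0,0,-10],
    [0,0,-10],
    [0,0,-6],
    [0,0,-2.5],
    [0,0,-1]
  ],
  "rotation": [
    [0,0,0],
    [0,0,0],
    [0,0,0],
    [0,0,0],
    [0,0,0]
  ]
}}

```text
t: 5.25
tool_pos: [0.5352, -0.3899, 0.1149]
eef_rot: [[0.051, 0.999, -0.0], [0.999, -0.051, 0.0], [0.0, -0.0, -1.0]]
ft_force: [-0.8, 0.6, -2.3]
gripper_width: 0.0262
grasp_force: 30.0
```

{"method": "move_arm", "body": {
  "gripper": [-1,-1,-1,-1,-1],
  "translation": [
    [0,0,-0.5],
    [0,0,-0.5],
    [0,0,-0.5],
    [0,0,0],
    [0,0,0]
  ],
  "rotation": [
    [0,0,0],
    [0,0,0],
    [0,0,0],
    [0,0,0],
    [0,0,0]
  ]
}}

```text
t: 5.75
tool_pos: [0.5351, -0.3905, 0.1138]
eef_rot: [[0.052, 0.999, 0.0], [0.999, -0.052, -0.0], [-0.0, 0.0, -1.0]]
ft_force: [0.9, 0.0, -2.6]
gripper_width: 0.0262
grasp_force: 30.0
```

{"method": "move_arm", "body": {
  "gripper": [-1,-1,-1,-1,-1],
  "translation": [
    [0,0,-0.5],
    [0,0,-0.5],
    [0,0,-0.3],
    [0,0,0],
    [0,0,0]
  ],
  "rotation": [
    [0,0,0],
    [0,0,0],
    [0,0,0],
    [0,0,0],
    [0,0,0]
  ]
}}

```text
t: 6.25
tool_pos: [0.5354, -0.3906, 0.1128]
eef_rot: [[0.052, 0.999, 0.001], [0.999, -0.052, -0.0], [-0.0, 0.001, -1.0]]
ft_force: [0.7, -0.8, 0.1]
gripper_width: 0.0269
grasp_force: 30.0
```

{"method": "move_arm", "body": {
  "gripper": [-0.2,0.2,0.5,1,1],
  "translation": [
    [0,0,0],
    [0,0,0],
    [0,0,0],
    [0,0,0],
    [0,0,0]
  ],
  "rotation": [
    [0,0,0],
    [0,0,0],
    [0,0,0],
    [0,0,0],
    [0,0,0]
  ]
}}

```text
t: 6.75
tool_pos: [0.535, -0.3904, 0.1123]
eef_rot: [[0.052, 0.999, -0.0], [0.999, -0.052, 0.0], [0.0, -0.0, -1.0]]
ft_force: [-0.3, 0.7, 0.3]
gripper_width: 0.0584
grasp_force: 0.0
```

{"method": "move_arm", "body": {
  "gripper": [1,1,1,1,1],
  "translation": [
    [0,0,5],
    [0,0,20],
    [0,0,30],
    [1,15,15],
    [3,40,0]
  ],
  "rotation": [
    [0,0,0],
    [0,0,0],
    [0,0,0],
    [0,0,0],
    [0,0,0]
  ]
}}

```text
t: 7.25
tool_pos: [0.5397, -0.3391, 0.1852]
eef_rot: [[0.059, 0.998, 0.005], [0.998, -0.059, -0.005], [-0.004, 0.005, -1.0]]
ft_force: [0.7, 0.4, -0.9]
gripper_width: 0.0861
grasp_force: 0.0
```

{"method": "move_arm", "body": {
  "gripper": [1,1,1,1,1],
  "translation": [
    [3,45,0],
    [3,45,0],
    [3,45,0],
    [3,45,0],
    [3,45,0]
  ],
  "rotation": [
    [0,0,0],
    [0,0,0],
    [0,0,0],
    [0,0,0],
    [0,0,0]
  ]
}}

```text
t: 7.75
tool_pos: [0.5535, -0.1073, 0.1826]
eef_rot: [[0.051, 0.999, 0.0], [0.999, -0.051, 0.0], [0.0, 0.0, -1.0]]
ft_force: [1.0, 0.5, -0.1]
gripper_width: 0.087
grasp_force: 0.0
```

{"method": "move_arm", "body": {
  "gripper": [1,1,1,1,1],
  "translation": [
    [3,45,0],
    [4,40,0],
    [2,30,0],
    [1,10,0],
    [0,0,0]
  ],
  "rotation": [
    [0,0,0],
    [0,0,0],
    [0,0,0],
    [0,0,0],
    [0,0,0]
  ]
}}

```text
t: 8.25
tool_pos: [0.5636, 0.0169, 0.1826]
eef_rot: [[0.047, 0.999, 0.0], [0.999, -0.047, 0.0], [0.0, 0.0, -1.0]]
ft_force: [0.1, -0.5, 0.4]
gripper_width: 0.087
grasp_force: 0.0
```

{"method": "move_arm", "body": {
  "gripper": [1,1,1,1,1],
  "translation": [
    [0.5,-0.5,-15],
    [0,0,-28],
    [0,0,-28],
    [0,0,-17],
    [0,0,-7.5]
  ],
  "rotation": [
    [0,0,0],
    [0,0,0],
    [0,0,0],
    [0,0,0],
    [0,0,0]
  ]
}}

```text
t: 8.75
tool_pos: [0.5626, 0.0112, 0.0837]
eef_rot: [[0.055, 0.998, -0.005], [0.998, -0.055, -0.001], [-0.001, -0.005, -1.0]]
ft_force: [0.1, -0.5, 0.5]
gripper_width: 0.0869
grasp_force: 0.0
```

{"method": "move_arm", "body": {
  "gripper": [0.2,-0.2,-0.5,-1,-1],
  "translation": [
    [0,0,0],
    [0,0,0],
    [0,0,0],
    [0,0,0],
    [0,0,0]
  ],
  "rotation": [
    [0,0,0],
    [0,0,0],
    [0,0,0],
    [0,0,0],
    [0,0,0]
  ]
}}

```text
t: 9.25
tool_pos: [0.565, 0.0141, 0.0875]
eef_rot: [[0.052, 0.999, 0.001], [0.999, -0.052, -0.0], [0.0, 0.001, -1.0]]
ft_force: [-0.2, -0.4, 0.4]
gripper_width: 0.0548
grasp_force: 0.0
```

{"method": "move_arm", "body": {
  "gripper": [-1,-1,-1,-1,-1],
  "translation": [
    [0,0,0],
    [0,0,0],
    [0,0,0],
    [0,0,0],
    [0,0,0]
  ],
  "rotation": [
    [0,0,0],
    [0,0,0],
    [0,0,0],
    [0,0,0],
    [0,0,0]
  ]
}}

```text
t: 9.75
tool_pos: [0.565, 0.0141, 0.0871]
eef_rot: [[0.052, 0.999, 0.001], [0.999, -0.052, 0.0], [0.0, 0.001, -1.0]]
ft_force: [0.6, -0.0, 1.5]
gripper_width: 0.0326
grasp_force: 30.0
```

{"method": "move_arm", "body": {
  "gripper": [-1,-1,-1,-1,-1],
  "translation": [
    [0,0,4],
    [0,0,12],
    [-2,-6,20],
    [-5,-16,14],
    [-8,-26,0]
  ],
  "rotation": [
    [0,0,0],
    [0,0,0],
    [0,0,0],
    [0,0,0],
    [0,0,0]
  ]
}}

```text
t: 10.25
tool_pos: [0.5513, -0.032, 0.1398]
eef_rot: [[0.048, 0.999, 0.005], [0.999, -0.048, 0.001], [0.001, 0.005, -1.0]]
ft_force: [1.0, -0.3, -2.2]
gripper_width: 0.0327
grasp_force: 30.0
```

{"method": "move_arm", "body": {
  "gripper": [-1,-1,-1,-1,-1],
  "translation": [
    [-11,-36,0],
    [-12,-40,0],
    [-12,-40,0],
    [-12,-40,0],
    [-12,-40,0]
  ],
  "rotation": [
    [0,0,0],
    [0,0,0],
    [0,0,0],
    [0,0,0],
    [0,0,0]
  ]
}}

```text
t: 10.75
tool_pos: [0.4897, -0.2313, 0.1376]
eef_rot: [[0.051, 0.999, 0.0], [0.999, -0.051, -0.0], [-0.0, 0.0, -1.0]]
ft_force: [1.0, -0.1, -1.5]
gripper_width: 0.0325
grasp_force: 30.0
```

{"method": "move_arm", "body": {
  "gripper": [-1,-1,-1,-1,-1],
  "translation": [
    [-11,-38,0],
    [-9,-30,0],
    [-6,-22,0],
    [-4,-12,0],
    [0,-2,-10]
  ],
  "rotation": [
    [0,0,0],
    [0,0,0],
    [0,0,0],
    [0,0,0],
    [0,0,0]
  ]
}}

```text
t: 11.25
tool_pos: [0.4608, -0.3359, 0.128]
eef_rot: [[0.054, 0.999, 0.002], [0.999, -0.054, -0.002], [-0.002, 0.002, -1.0]]
ft_force: [0.8, -0.1, -2.0]
gripper_width: 0.0328
grasp_force: 30.0
```

{"method": "move_arm", "body": {
  "gripper": [-1,-1,-1,-1,-1],
  "translation": [
    [0,0,-14],
    [0,0,-12],
    [0,0,-6],
    [0,0,-2],
    [0,0,0]
  ],
  "rotation": [
    [0,0,0],
    [0,0,0],
    [0,0,0],
    [0,0,0],
    [0,0,0]
  ]
}}

```text
t: 11.75
tool_pos: [0.4608, -0.3332, 0.0924]
eef_rot: [[0.05, 0.999, -0.0], [0.999, -0.05, 0.001], [0.001, -0.0, -1.0]]
ft_force: [-0.6, 0.1, -1.8]
gripper_width: 0.0326
grasp_force: 30.0
```

{"method": "move_arm", "body": {
  "gripper": [-1,-1,-1,-1,-1],
  "translation": [
    [0,0,-0.7],
    [0,0,-0.7],
    [0,0,-0.6],
    [0,0,-0.4],
    [0,0,0]
  ],
  "rotation": [
    [0,0,0],
    [0,0,0],
    [0,0,0],
    [0,0,0],
    [0,0,0]
  ]
}}

```text
t: 12.25
tool_pos: [0.4606, -0.3339, 0.0905]
eef_rot: [[0.052, 0.999, 0.0], [0.999, -0.052, -0.0], [-0.0, 0.0, -1.0]]
ft_force: [0.5, 0.9, -2.3]
gripper_width: 0.0323
grasp_force: 30.0
```

{"method": "move_arm", "body": {
  "gripper": [-1,-1,-1,-1,-1],
  "translation": [
    [0,0,0],
    [0,0,0],
    [0,0,0],
    [0,0,0],
    [0,0,0]
  ],
  "rotation": [
    [0,0,0],
    [0,0,0],
    [0,0,0],
    [0,0,0],
    [0,0,0]
  ]
}}

```text
t: 12.75
tool_pos: [0.4606, -0.3339, 0.0905]
eef_rot: [[0.052, 0.999, 0.0], [0.999, -0.052, 0.0], [0.0, 0.0, -1.0]]
ft_force: [-0.0, -0.4, -1.3]
gripper_width: 0.0324
grasp_force: 30.0
```

Nearly touching: lower 0.6 mm more, release, then go to the wide bottle (568.8, 101.9).

{"method": "move_arm", "body": {
  "gripper": [-1,-1,-1,-1,-1],
  "translation": [
    [0,0,-0.3],
    [0,0,-0.3],
    [0,0,-0.2],
    [0,0,0],
    [0,0,0]
  ],
  "rotation": [
    [0,0,0],
    [0,0,0],
    [0,0,0],
    [0,0,0],
    [0,0,0]
  ]
}}

```text
t: 13.25
tool_pos: [0.4609, -0.3341, 0.09]
eef_rot: [[0.052, 0.999, 0.001], [0.999, -0.052, -0.0], [-0.0, 0.001, -1.0]]
ft_force: [-0.1, 1.1, 0.8]
gripper_width: 0.0326
grasp_force: 30.0
```

{"method": "move_arm", "body": {
  "gripper": [-0.2,0.2,0.5,1,1],
  "translation": [
    [0,0,0],
    [0,0,0],
    [0,0,0],
    [0,0,0],
    [0,0,0]
  ],
  "rotation": [
    [0,0,0],
    [0,0,0],
    [0,0,0],
    [0,0,0],
    [0,0,0]
  ]
}}

```text
t: 13.75
tool_pos: [0.4605, -0.3339, 0.0896]
eef_rot: [[0.052, 0.999, -0.0], [0.999, -0.052, 0.0], [0.0, -0.0, -1.0]]
ft_force: [-0.0, -0.2, 0.0]
gripper_width: 0.059
grasp_force: 0.0
```

{"method": "move_arm", "body": {
  "gripper": [1,1,1,1,1],
  "translation": [
    [0,0,5],
    [0,0,20],
    [0,0,35],
    [3,12,30],
    [8,36,5]
  ],
  "rotation": [
    [0,0,0],
    [0,0,0],
    [0,0,0],
    [0,0,0],
    [0,0,0]
  ]
}}

```text
t: 14.25
tool_pos: [0.473, -0.2903, 0.1888]
eef_rot: [[0.059, 0.998, 0.006], [0.998, -0.059, -0.006], [-0.005, 0.007, -1.0]]
ft_force: [0.1, 0.7, 0.5]
gripper_width: 0.0864
grasp_force: 0.0
```

{"method": "move_arm", "body": {
  "gripper": [1,1,1,1,1],
  "translation": [
    [11,45,0],
    [11,45,0],
    [11,45,0],
    [11,45,0],
    [11,45,0]
  ],
  "rotation": [
    [0,0,0],
    [0,0,0],
    [0,0,0],
    [0,0,0],
    [0,0,0]
  ]
}}

```text
t: 14.75
tool_pos: [0.5268, -0.0592, 0.1853]
eef_rot: [[0.052, 0.999, 0.001], [0.999, -0.052, -0.0], [-0.0, 0.001, -1.0]]
ft_force: [0.1, 0.2, 0.4]
gripper_width: 0.0869
grasp_force: 0.0
```

{"method": "move_arm", "body": {
  "gripper": [1,1,1,1,1],
  "translation": [
    [11,45,0],
    [11,45,0],
    [11,40,0],
    [6,22,0],
    [3,10,0]
  ],
  "rotation": [
    [0,0,0],
    [0,0,0],
    [0,0,0],
    [0,0,0],
    [0,0,0]
  ]
}}

```text
t: 15.25
tool_pos: [0.5686, 0.1044, 0.1851]
eef_rot: [[0.047, 0.999, 0.001], [0.999, -0.047, 0.001], [0.001, 0.0, -1.0]]
ft_force: [-0.8, -0.0, -0.8]
gripper_width: 0.0868
grasp_force: 0.0
```

{"method": "move_arm", "body": {
  "gripper": [1,1,1,1,1],
  "translation": [
    [0,0.5,-15],
    [0,0,-27],
    [0,0,-25],
    [0,0,-16],
    [0,0,-7]
  ],
  "rotation": [
    [0,0,0],
    [0,0,0],
    [0,0,0],
    [0,0,0],
    [0,0,0]
  ]
}}

```text
t: 15.75
tool_pos: [0.5667, 0.0984, 0.0918]
eef_rot: [[0.055, 0.999, -0.005], [0.999, -0.055, -0.002], [-0.003, -0.005, -1.0]]
ft_force: [0.2, 0.3, 0.4]
gripper_width: 0.0871
grasp_force: 0.0
```

{"method": "move_arm", "body": {
  "gripper": [0.2,-0.1,-0.3,-0.6,-1],
  "translation": [
    [0,0,0],
    [0,0,0],
    [0,0,0],
    [0,0,0],
    [0,0,0]
  ],
  "rotation": [
    [0,0,0],
    [0,0,0],
    [0,0,0],
    [0,0,0],
    [0,0,0]
  ]
}}

```text
t: 16.25
tool_pos: [0.5689, 0.1016, 0.0953]
eef_rot: [[0.052, 0.999, 0.001], [0.999, -0.052, 0.0], [0.0, 0.001, -1.0]]
ft_force: [-0.5, -0.1, 0.5]
gripper_width: 0.055
grasp_force: 0.0
```

{"method": "move_arm", "body": {
  "gripper": [-1,-1,-1,-1,-1],
  "translation": [
    [0,0,0],
    [0,0,0],
    [0,0,0],
    [0,0,0],
    [0,0,0]
  ],
  "rotation": [
    [0,0,0],
    [0,0,0],
    [0,0,0],
    [0,0,0],
    [0,0,0]
  ]
}}

```text
t: 16.75
tool_pos: [0.5695, 0.1018, 0.0952]
eef_rot: [[0.052, 0.999, 0.002], [0.999, -0.052, 0.0], [0.001, 0.002, -1.0]]
ft_force: [2.1, -0.6, 2.6]
gripper_width: 0.0364
grasp_force: 30.0
```

{"method": "move_arm", "body": {
  "gripper": [-1,-1,-1,-1,-1],
  "translation": [
    [0,0,4],
    [0,0,12],
    [-1,-6,20],
    [-2,-16,14],
    [-2,-26,0]
  ],
  "rotation": [
    [0,0,0],
    [0,0,0],
    [0,0,0],
    [0,0,0],
    [0,0,0]
  ]
}}

```text
t: 17.25
tool_pos: [0.564, 0.056, 0.147]
eef_rot: [[0.048, 0.999, 0.003], [0.999, -0.048, 0.002], [0.002, 0.003, -1.0]]
ft_force: [1.2, 1.6, -4.0]
gripper_width: 0.0366
grasp_force: 30.0
```

{"method": "move_arm", "body": {
  "gripper": [-1,-1,-1,-1,-1],
  "translation": [
    [-3,-36,0],
    [-4,-42,0],
    [-4,-42,0],
    [-4,-42,0],
    [-4,-42,0]
  ],
  "rotation": [
    [0,0,0],
    [0,0,0],
    [0,0,0],
    [0,0,0],
    [0,0,0]
  ]
}}

```text
t: 17.75
tool_pos: [0.5431, -0.1516, 0.1446]
eef_rot: [[0.051, 0.999, -0.002], [0.999, -0.051, 0.001], [0.0, -0.002, -1.0]]
ft_force: [1.1, -0.3, -4.2]
gripper_width: 0.0366
grasp_force: 30.0
```

{"method": "move_arm", "body": {
  "gripper": [-1,-1,-1,-1,-1],
  "translation": [
    [-4,-42,0],
    [-4,-37,0],
    [-3,-30,0],
    [-2,-20,0],
    [0,-10,0]
  ],
  "rotation": [
    [0,0,0],
    [0,0,0],
    [0,0,0],
    [0,0,0],
    [0,0,0]
  ]
}}

```text
t: 18.25
tool_pos: [0.5297, -0.2918, 0.1442]
eef_rot: [[0.055, 0.998, -0.002], [0.998, -0.055, 0.0], [-0.0, -0.002, -1.0]]
ft_force: [-0.3, -0.5, -4.5]
gripper_width: 0.0364
grasp_force: 30.0
```

{"method": "move_arm", "body": {
  "gripper": [-1,-1,-1,-1,-1],
  "translation": [
    [0,0,-12],
    [0,0,-15],
    [0,0,-11],
    [0,0,-5],
    [0,0,-2]
  ],
  "rotation": [
    [0,0,0],
    [0,0,0],
    [0,0,0],
    [0,0,0],
    [0,0,0]
  ]
}}

```text
t: 18.75
tool_pos: [0.5312, -0.2881, 0.0984]
eef_rot: [[0.05, 0.999, -0.002], [0.999, -0.05, 0.001], [0.001, -0.002, -1.0]]
ft_force: [0.0, -0.4, -4.2]
gripper_width: 0.0364
grasp_force: 30.0
```

{"method": "move_arm", "body": {
  "gripper": [-1,-1,-1,-1,-1],
  "translation": [
    [0,0,-0.5],
    [0,0,-0.5],
    [0,0,-0.5],
    [0,0,0],
    [0,0,0]
  ],
  "rotation": [
    [0,0,0],
    [0,0,0],
    [0,0,0],
    [0,0,0],
    [0,0,0]
  ]
}}

```text
t: 19.25
tool_pos: [0.5317, -0.2895, 0.0984]
eef_rot: [[0.052, 0.999, 0.0], [0.999, -0.052, -0.0], [-0.0, 0.0, -1.0]]
ft_force: [0.7, -0.5, -4.0]
gripper_width: 0.0366
grasp_force: 30.0
```

{"method": "move_arm", "body": {
  "gripper": [-1,-1,-1,-1,-1],
  "translation": [
    [0,0,-0.3],
    [0,0,-0.3],
    [0,0,-0.3],
    [0,0,0],
    [0,0,0]
  ],
  "rotation": [
    [0,0,0],
    [0,0,0],
    [0,0,0],
    [0,0,0],
    [0,0,0]
  ]
}}

```text
t: 19.75
tool_pos: [0.5322, -0.2896, 0.098]
eef_rot: [[0.052, 0.999, 0.001], [0.999, -0.052, -0.001], [-0.001, 0.001, -1.0]]
ft_force: [-1.0, -0.0, 2.3]
gripper_width: 0.0363
grasp_force: 30.0
```

{"method": "move_arm", "body": {
  "gripper": [-0.2,0.2,0.5,1,1],
  "translation": [
    [0,0,0],
    [0,0,0],
    [0,0,0],
    [0,0,0],
    [0,0,0]
  ],
  "rotation": [
    [0,0,0],
    [0,0,0],
    [0,0,0],
    [0,0,0],
    [0,0,0]
  ]
}}

```text
t: 20.25
tool_pos: [0.5313, -0.2893, 0.0969]
eef_rot: [[0.052, 0.999, -0.001], [0.999, -0.052, 0.0], [0.0, -0.001, -1.0]]
ft_force: [-0.5, 0.8, 1.4]
gripper_width: 0.061
grasp_force: 0.0
```

{"method": "move_arm", "body": {
  "gripper": [1,1,1,1,1],
  "translation": [
    [0,0,5],
    [0,0,20],
    [0,0,35],
    [0,0,25],
    [0,0,7]
  ],
  "rotation": [
    [0,0,0],
    [0,0,0],
    [0,0,0],
    [0,0,0],
    [0,0,0]
  ]
}}

```text
t: 20.75
tool_pos: [0.5334, -0.2899, 0.1928]
eef_rot: [[0.052, 0.999, 0.005], [0.999, -0.052, -0.003], [-0.002, 0.005, -1.0]]
ft_force: [0.4, 1.0, -0.1]
gripper_width: 0.087
grasp_force: 0.0
```

Run:
```python
from h import *
im=bot.snapshot("top");v=im.max(2).astype(int);sat=v-im.min(2)
cv2.imwrite("pics/t1.png",im[:,:,::-1])
for b in blobs((v>95)&(sat<40),(207,140,333,217),20):
    M=cv2.moments(b);c=(M['m10']/M['m00'],M['m01']/M['m00'])
    print(rect(cast("top",b,0)),cast("top",c,0),cast("top",c,.034))
for b in blobs((v<45),(240,140,315,182),200): print("blk",rect(cast("top",b,.034)),len(b))
```

```text
(array([568.8, 102.5]), array([75. , 74.6]), 0.9) [[569.60346776 102.3750644 ]] [[566.65580738  99.24678991]]
(array([565.1,  16.4]), array([64.1, 64.6]), 87.3) [[564.96837964  16.35119446]] [[562.16363491  15.87533059]]
(array([560.6, -70.1]), array([54.2, 54.2]), 0.7) [[560.94504817 -69.80455744]] [[558.26435653 -67.6239443 ]]
(array([634.6, -43.3]), array([44.1, 18.8]), 0.6) [[635.25583202 -44.32011013]] [[630.28388433 -42.92526981]]
(array([641.3,  46.8]), array([19.4, 44.6]), 86.1) [[641.1658053   48.25321453]] [[636.01163288  46.79370209]]
(array([676. , -78.4]), array([ 4.2, 73.2]), 0.7) [[676.82012677 -94.94326739]] [[670.56660946 -91.98754171]]
blk (array([630.5,   2.5]), array([109.9,  56. ]), 86.9) 245
```

View pics/t1.png

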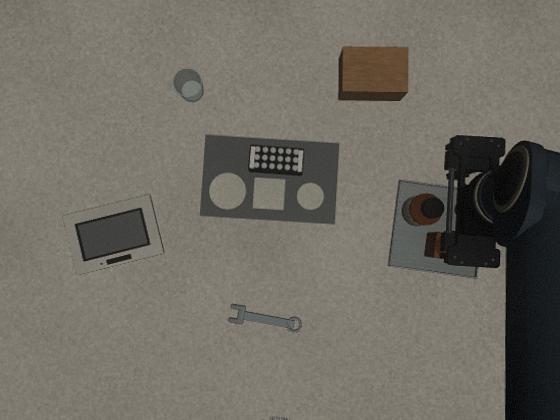

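Two bottles stand upright in the spill tray and the gripper hides the third. The prints are clear at (227,190), (269,193) and (310,196). The vial tray centre is at about (632,2) mm.

{"method": "move_arm", "body": {
  "gripper": [1,1,1,1,1],
  "translation": [
    [5,15,0],
    [10,30,0],
    [13,39,0],
    [15,42,0],
    [15,42,0]
  ],
  "rotation": [
    [0,0,0],
    [0,0,0],
    [0,0,0],
    [0,0,0],
    [0,0,0]
  ]
}}

```text
t: 21.3
tool_pos: [0.5888, -0.1184, 0.1873]
eef_rot: [[0.051, 0.999, -0.003], [0.999, -0.051, 0.001], [0.001, -0.003, -1.0]]
ft_force: [1.5, -0.3, 0.2]
gripper_width: 0.0869
grasp_force: 0.0
```

{"method": "move_arm", "body": {
  "gripper": [1,1,1,1,1],
  "translation": [
    [15,42,0],
    [13,38,0],
    [10,29,0],
    [4,14,0],
    [0,0,-10]
  ],
  "rotation": [
    [0,0,0],
    [0,0,0],
    [0,0,0],
    [0,0,0],
    [0,0,0]
  ]
}}

```text
t: 21.8
tool_pos: [0.6318, 0.0052, 0.179]
eef_rot: [[0.047, 0.999, 0.001], [0.999, -0.047, 0.002], [0.002, 0.001, -1.0]]
ft_force: [0.2, -0.4, 0.2]
gripper_width: 0.0873
grasp_force: 0.0
```

{"method": "move_arm", "body": {
  "gripper": [1,1,1,1,1],
  "translation": [
    [0,0,-25],
    [0,0,-30],
    [0,0,-30],
    [0,0,-15],
    [0,0,0]
  ],
  "rotation": [
    [0,0,0],
    [0,0,0],
    [0,0,0],
    [0,0,0],
    [0,0,0]
  ]
}}

```text
t: 22.3
tool_pos: [0.6291, -0.0007, 0.0761]
eef_rot: [[0.054, 0.999, -0.006], [0.999, -0.054, -0.001], [-0.001, -0.006, -1.0]]
ft_force: [0.0, 0.4, 0.5]
gripper_width: 0.087
grasp_force: 0.0
```

{"method": "move_arm", "body": {
  "gripper": [1,1,1,1,1],
  "translation": [
    [0,1,-20],
    [0,0,-20],
    [0,0,-15],
    [0,0,-9],
    [0,0,-4]
  ],
  "rotation": [
    [0,0,0],
    [0,0,0],
    [0,0,0],
    [0,0,0],
    [0,0,0]
  ]
}}

```text
t: 22.8
tool_pos: [0.6316, 0.0023, 0.0109]
eef_rot: [[0.052, 0.999, -0.0], [0.999, -0.052, -0.0], [-0.0, -0.0, -1.0]]
ft_force: [-0.8, 0.2, -0.0]
gripper_width: 0.0867
grasp_force: 0.0
```

{"method": "move_arm", "body": {
  "gripper": [0.8,0.6,0.4,0.2,0.1],
  "translation": [
    [0,0,0],
    [0,0,0],
    [0,0,0],
    [0,0,0],
    [0,0,0]
  ],
  "rotation": [
    [0,0,0],
    [0,0,0],
    [0,0,0],
    [0,0,0],
    [0,0,0]
  ]
}}

```text
t: 23.3
tool_pos: [0.6318, 0.0026, 0.0117]
eef_rot: [[0.052, 0.999, 0.001], [0.999, -0.052, -0.0], [0.0, 0.001, -1.0]]
ft_force: [-0.8, 0.5, 0.5]
gripper_width: 0.055
grasp_force: 0.0
```

{"method": "move_arm", "body": {
  "gripper": [0,-0.2,-1,-1,-1],
  "translation": [
    [0,0,0],
    [0,0,0],
    [0,0,0],
    [0,0,0],
    [0,0,0]
  ],
  "rotation": [
    [0,0,0],
    [0,0,0],
    [0,0,0],
    [0,0,0],
    [0,0,0]
  ]
}}

```text
t: 23.8
tool_pos: [0.6322, 0.0027, 0.0115]
eef_rot: [[0.052, 0.999, 0.001], [0.999, -0.052, 0.0], [0.0, 0.001, -1.0]]
ft_force: [2.0, 0.1, 0.6]
gripper_width: 0.042
grasp_force: 30.0
```

Run:
```python
from h import *
s=bot.observe();print(s["gripper_width"],s["grasp_force"],s["ft_force"],s["torque"])
a=bot.snapshot("side")[160:270,170:320,::-1]
cv2.imwrite("pics/s2.png",cv2.resize(a,(800,587),interpolation=cv2.INTER_CUBIC))
```

```text
0.04196415197073269 29.999108612537384 [2.01497217 0.07040424 0.62045226] [ 0.01481116 -0.52750041 -0.01313978]
```

View pics/s2.png

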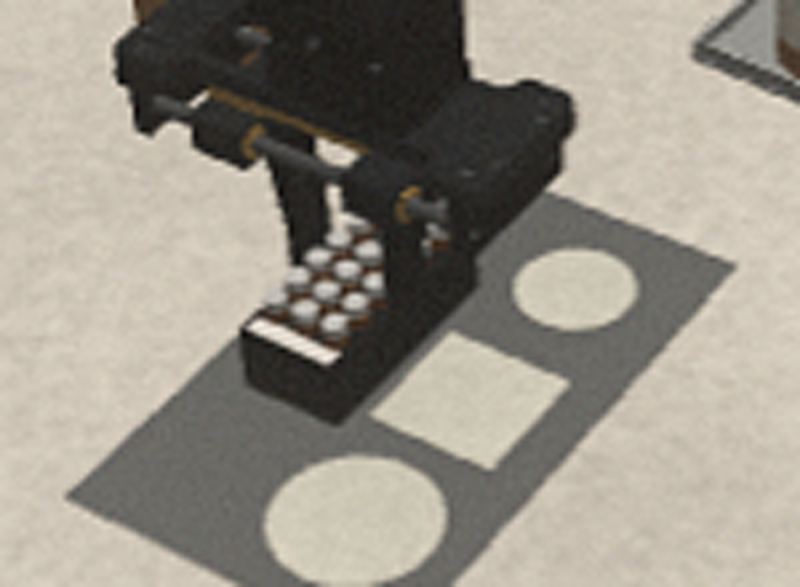

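The view shows the tray held squarely across its middle and still flat. A small test lift comes next.

{"method": "move_arm", "body": {
  "gripper": [-1,-1,-1,-1,-1],
  "translation": [
    [0,0,3],
    [0,0,6],
    [0,0,6],
    [0,0,3],
    [0,0,0]
  ],
  "rotation": [
    [0,0,0],
    [0,0,0],
    [0,0,0],
    [0,0,0],
    [0,0,0]
  ]
}}

```text
t: 24.35
tool_pos: [0.6319, 0.0027, 0.03]
eef_rot: [[0.052, 0.999, 0.001], [0.999, -0.052, 0.0], [0.0, 0.001, -1.0]]
ft_force: [0.6, -0.0, -1.4]
gripper_width: 0.0416
grasp_force: 30.0
```

Run:
```python
from h import *
s=bot.observe();print(s["gripper_width"],s["grasp_force"],s["ft_force"],s["torque"],s["tool_pos"])
a=bot.snapshot("side")[160:270,170:320,::-1]
cv2.imwrite("pics/s3.png",cv2.resize(a,(800,587),interpolation=cv2.INTER_CUBIC))
```

```text
0.04164118884720823 29.99786764383316 [ 0.63560275 -0.00243552 -1.42661517] [-0.06058679 -0.09837295  0.01227515] [0.63191512 0.00265471 0.0299898 ]
```

View pics/s3.png

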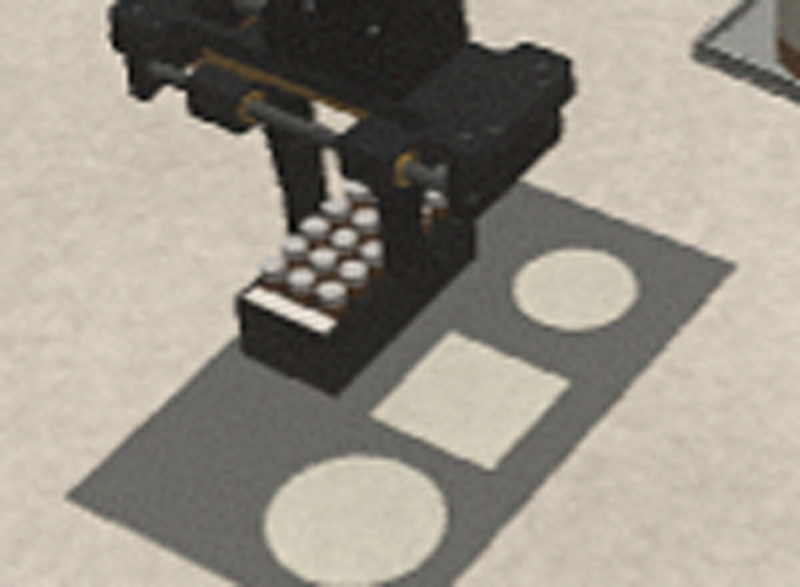

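Tray lifted level. Carrying it to the bay at (477,331), turned +18°.

{"method": "move_arm", "body": {
  "gripper": [-1,-1,-1,-1,-1],
  "translation": [
    [0,0,6],
    [0,0,12],
    [-3,6,12],
    [-6,13,6],
    [-11,23,2]
  ],
  "rotation": [
    [0,0,0],
    [0,0,0],
    [0,0,1],
    [0,0,1.5],
    [0,0,1.5]
  ]
}}

```text
t: 24.9
tool_pos: [0.6122, 0.0447, 0.0687]
eef_rot: [[-0.018, 1.0, 0.003], [1.0, 0.018, -0.0], [-0.0, 0.003, -1.0]]
ft_force: [-0.0, 0.2, -2.0]
gripper_width: 0.041
grasp_force: 30.0
```

{"method": "move_arm", "body": {
  "gripper": [-1,-1,-1,-1,-1],
  "translation": [
    [-14,29,0],
    [-15,31,0],
    [-15,32,0],
    [-15,32,0],
    [-15,32,0]
  ],
  "rotation": [
    [0,0,2],
    [0,0,2],
    [0,0,2],
    [0,0,2],
    [0,0,2]
  ]
}}

```text
t: 25.4
tool_pos: [0.5347, 0.204, 0.0674]
eef_rot: [[-0.197, 0.98, -0.001], [0.98, 0.197, 0.001], [0.001, -0.001, -1.0]]
ft_force: [0.1, -0.1, -1.8]
gripper_width: 0.0416
grasp_force: 30.0
```

{"method": "move_arm", "body": {
  "gripper": [-1,-1,-1,-1,-1],
  "translation": [
    [-15,32,0],
    [-15,32,0],
    [-14,28,0],
    [-10,22,0],
    [-5,12,0]
  ],
  "rotation": [
    [0,0,2],
    [0,0,1.5],
    [0,0,0.6],
    [0,0,0],
    [0,0,0]
  ]
}}

```text
t: 25.9
tool_pos: [0.4746, 0.3307, 0.0676]
eef_rot: [[-0.268, 0.963, -0.001], [0.963, 0.268, 0.002], [0.002, -0.001, -1.0]]
ft_force: [-0.6, 0.1, -1.1]
gripper_width: 0.0415
grasp_force: 30.0
```

{"method": "move_arm", "body": {
  "gripper": [-1,-1,-1,-1,-1],
  "translation": [
    [-2,4,0],
    [0,0,0],
    [0,0,0],
    [0,0,0],
    [0,0,0]
  ],
  "rotation": [
    [0,0,0],
    [0,0,0],
    [0,0,0],
    [0,0,0],
    [0,0,0]
  ]
}}

```text
t: 26.4
tool_pos: [0.4773, 0.3294, 0.0672]
eef_rot: [[-0.259, 0.966, 0.0], [0.966, 0.259, -0.0], [-0.0, -0.0, -1.0]]
ft_force: [0.3, 0.0, -1.4]
gripper_width: 0.0418
grasp_force: 30.0
```

{"method": "move_arm", "body": {
  "gripper": [-1,-1,-1,-1,-1],
  "translation": [
    [-0.5,1.5,-8],
    [0,0,-12],
    [0,0,-10],
    [0,0,-6],
    [0,0,-2]
  ],
  "rotation": [
    [0,0,0],
    [0,0,0],
    [0,0,0],
    [0,0,0],
    [0,0,0]
  ]
}}

```text
t: 26.9
tool_pos: [0.4754, 0.3316, 0.0279]
eef_rot: [[-0.261, 0.965, -0.002], [0.965, 0.261, -0.001], [-0.001, -0.002, -1.0]]
ft_force: [0.2, 0.2, -1.0]
gripper_width: 0.0416
grasp_force: 30.0
```

Run:
```python
from h import *
print(bot.observe()["tool_pos"])
a=bot.snapshot("side")[270:400,130:300,::-1];b=bot.snapshot("top")[180:290,55:175,::-1]
cv2.imwrite("pics/s4.png",np.hstack([cv2.resize(a,(440,336),interpolation=cv2.INTER_CUBIC),cv2.resize(b,(360,336),interpolation=cv2.INTER_CUBIC)]))
```

```text
[0.47539659 0.33160137 0.02788869]
```

View pics/s4.png

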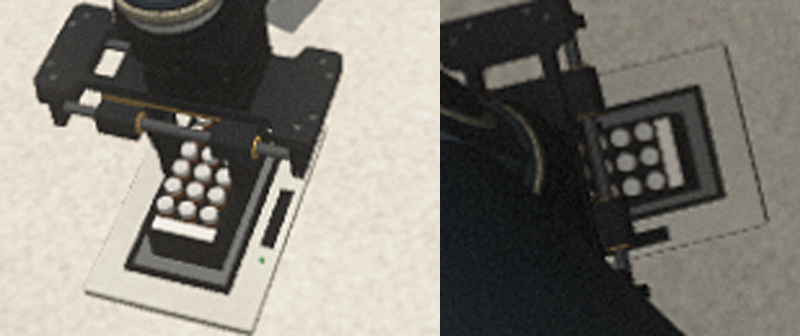

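Run:
```python
from h import *
d=np.deg2rad(15);ex=np.array([np.cos(d),np.sin(d)]);ey=np.array([-np.sin(d),np.cos(d)]);B=np.array([476.9,330.9])
im=bot.snapshot("top");v=im.max(2).astype(int);sat=v-im.min(2)
for b in blobs((v>115)&(sat<40),(126,218,140,246),20):
    M=cv2.moments(b);p=cast("top",(M['m10']/M['m00'],M['m01']/M['m00']),.051)[0];print("top strip local",(p-B)@ex,(p-B)@ey)
im=bot.snapshot("side");v=im.max(2).astype(int);sat=v-im.min(2)
u=(187,358) # strip ctr guess
for b in blobs((v>150)&(sat<40),(187,351,216,366),15):
    M=cv2.moments(b);p=cast("side",(M['m10']/M['m00'],M['m01']/M['m00']),.051)[0];print("side strip local",(p-B)@ex,(p-B)@ey,rect(b),rect(cast("side",b,.051)))
# rim corners in side view, predicted vs eye
for s in((-39,-68),(-39,68),(39,68),(39,-68)):
    q=B+ex*s[0]+ey*s[1];u=proj("side",[q[0],q[1],15])[0];print(s,(u-[130,270])*[440/170,336/130])
```

```text
top strip local -3.222391675464308 -47.20615793081707
side strip local -0.0750866133753917 48.9710297573828 (array([200.1, 357.7]), array([24.3,  5.1]), 12.5) (array([464.3, 378.2]), array([44.2, 10.2]), 15.7)
(-39, -68) [291.35882328 135.14834535]
(-39, 68) [231.72511764 290.79080731]
(39, 68) [126.55894752 265.06380628]
(39, -68) [194.38414522 114.67358699]
```

Tray centre is within 2 mm of the recess centre. Lowering.

{"method": "move_arm", "body": {
  "gripper": [-1,-1,-1,-1,-1],
  "translation": [
    [0.5,0,-2],
    [0,0,-2],
    [0,0,-1],
    [0,0,-0.7],
    [0,0,0]
  ],
  "rotation": [
    [0,0,0],
    [0,0,0],
    [0,0,0],
    [0,0,0],
    [0,0,0]
  ]
}}

```text
t: 27.6
tool_pos: [0.4765, 0.3321, 0.0235]
eef_rot: [[-0.261, 0.965, -0.0], [0.965, 0.261, -0.0], [0.0, -0.0, -1.0]]
ft_force: [0.8, 0.4, -2.0]
gripper_width: 0.0416
grasp_force: 30.0
```

{"method": "move_arm", "body": {
  "gripper": [-1,-1,-1,-1,-1],
  "translation": [
    [0,0,-0.3],
    [0,0,-0.3],
    [0,0,-0.3],
    [0,0,0],
    [0,0,0]
  ],
  "rotation": [
    [0,0,0],
    [0,0,0],
    [0,0,0],
    [0,0,0],
    [0,0,0]
  ]
}}

```text
t: 28.1
tool_pos: [0.4766, 0.3321, 0.0227]
eef_rot: [[-0.261, 0.965, 0.0], [0.965, 0.261, 0.0], [0.0, 0.0, -1.0]]
ft_force: [0.0, 0.3, -2.1]
gripper_width: 0.042
grasp_force: 30.0
```

{"method": "move_arm", "body": {
  "gripper": [-1,-1,-1,-1,-1],
  "translation": [
    [0,0,-0.4],
    [0,0,-0.3],
    [0,0,-0.3],
    [0,0,0],
    [0,0,0]
  ],
  "rotation": [
    [0,0,0],
    [0,0,0],
    [0,0,0],
    [0,0,0],
    [0,0,0]
  ]
}}

```text
t: 28.6
tool_pos: [0.4766, 0.3321, 0.0217]
eef_rot: [[-0.261, 0.965, 0.0], [0.965, 0.261, 0.0], [0.0, 0.0, -1.0]]
ft_force: [0.4, -0.1, -2.5]
gripper_width: 0.0418
grasp_force: 30.0
```

{"method": "move_arm", "body": {
  "gripper": [-1,-1,-1,-1,-1],
  "translation": [
    [0,0,-0.3],
    [0,0,-0.3],
    [0,0,0],
    [0,0,0],
    [0,0,0]
  ],
  "rotation": [
    [0,0,0],
    [0,0,0],
    [0,0,0],
    [0,0,0],
    [0,0,0]
  ]
}}

```text
t: 29.1
tool_pos: [0.4767, 0.3321, 0.0215]
eef_rot: [[-0.261, 0.965, 0.0], [0.965, 0.261, -0.0], [-0.0, 0.0, -1.0]]
ft_force: [-0.5, -1.0, 4.8]
gripper_width: 0.0416
grasp_force: 30.0
```

{"method": "move_arm", "body": {
  "gripper": [0,0.3,0.6,1,1],
  "translation": [
    [0,0,0.2],
    [0,0,0],
    [0,0,0],
    [0,0,0],
    [0,0,0]
  ],
  "rotation": [
    [0,0,0],
    [0,0,0],
    [0,0,0],
    [0,0,0],
    [0,0,0]
  ]
}}

```text
t: 29.6
tool_pos: [0.4765, 0.3321, 0.0211]
eef_rot: [[-0.261, 0.965, -0.0], [0.965, 0.261, 0.0], [0.0, -0.0, -1.0]]
ft_force: [0.4, 0.6, -0.4]
gripper_width: 0.0677
grasp_force: 0.0
```

{"method": "move_arm", "body": {
  "gripper": [1,1,1,1,1],
  "translation": [
    [0,0,0],
    [0,0,4],
    [0,0,12],
    [0,0,25],
    [0,0,35]
  ],
  "rotation": [
    [0,0,0],
    [0,0,0],
    [0,0,0],
    [0,0,0],
    [0,0,0]
  ]
}}

```text
t: 30.1
tool_pos: [0.4757, 0.3314, 0.0976]
eef_rot: [[-0.262, 0.965, -0.002], [0.965, 0.262, -0.001], [-0.001, -0.003, -1.0]]
ft_force: [0.7, 0.1, 0.5]
gripper_width: 0.0871
grasp_force: 0.0
```

{"method": "move_arm", "body": {
  "gripper": [1,1,1,1,1],
  "translation": [
    [0,0,40],
    [3,-15,35],
    [5,-30,10],
    [5,-42,0],
    [5,-42,0]
  ],
  "rotation": [
    [0,0,0],
    [0,0,0],
    [0,0,-2],
    [0,0,-2],
    [0,0,-2]
  ]
}}

```text
t: 30.6
tool_pos: [0.4949, 0.2026, 0.1841]
eef_rot: [[-0.159, 0.987, 0.003], [0.987, 0.159, 0.001], [0.0, 0.003, -1.0]]
ft_force: [0.1, -0.9, -0.6]
gripper_width: 0.087
grasp_force: 0.0
```

{"method": "move_arm", "body": {
  "gripper": [1,1,1,1,1],
  "translation": [
    [5,-45,0],
    [5,-45,0],
    [5,-45,0],
    [5,-45,0],
    [5,-45,0]
  ],
  "rotation": [
    [0,0,-2],
    [0,0,-2],
    [0,0,-2],
    [0,0,-2],
    [0,0,-2]
  ]
}}

```text
t: 31.1
tool_pos: [0.5197, -0.0235, 0.1836]
eef_rot: [[0.016, 1.0, 0.002], [1.0, -0.016, -0.0], [-0.0, 0.002, -1.0]]
ft_force: [1.5, 0.4, 0.1]
gripper_width: 0.0872
grasp_force: 0.0
```

Run:
```python
from h import *
d=np.deg2rad(15);ex=np.array([np.cos(d),np.sin(d)]);ey=np.array([-np.sin(d),np.cos(d)]);B=np.array([476.9,330.9])
im=bot.snapshot("top");v=im.max(2).astype(int);sat=v-im.min(2)
b=im[170:300,50:190,::-1]
s=bot.snapshot("side");a=s[270:400,130:300,::-1]
cv2.imwrite("pics/s5.png",np.hstack([cv2.resize(a,(440,336),interpolation=cv2.INTER_CUBIC),cv2.resize(b,(360,336),interpolation=cv2.INTER_CUBIC)]))
for b in blobs((v>115)&(sat<40),(78,215,146,255),20):
    M=cv2.moments(b);p=cast("top",(M['m10']/M['m00'],M['m01']/M['m00']),.044)[0];print("strip local",(p-B)@ex,(p-B)@ey)
```

```text
strip local -1.9354806479557753 47.63356158070399
strip local -46.557782049744645 -43.41664016053628
strip local 41.535418878061456 30.78107598586914
strip local -2.6762455330960377 -47.26835303076515
```

View pics/s5.png

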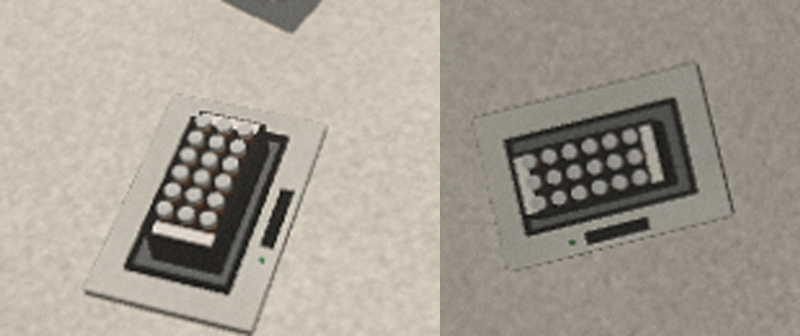

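The tray sits flat inside the rim, about 2 mm off centre, and the gripper is clear. Now the bottles go back, wide first.

{"method": "move_arm", "body": {
  "gripper": [1,1,1,1,1],
  "translation": [
    [2,-42,0],
    [2,-42,0],
    [2,-45,0],
    [2,-45,0],
    [2,-40,0]
  ],
  "rotation": [
    [0,0,-2],
    [0,0,0],
    [0,0,0],
    [0,0,0],
    [0,0,0]
  ]
}}

```text
t: 31.7
tool_pos: [0.5297, -0.2377, 0.1834]
eef_rot: [[0.05, 0.999, 0.001], [0.999, -0.05, -0.001], [-0.001, 0.001, -1.0]]
ft_force: [-0.4, -0.4, 0.2]
gripper_width: 0.0869
grasp_force: 0.0
```

{"method": "move_arm", "body": {
  "gripper": [1,1,1,1,1],
  "translation": [
    [2,-35,0],
    [0,-15,0],
    [0,-3,0],
    [0,0,0],
    [0,0,0]
  ],
  "rotation": [
    [0,0,0],
    [0,0,0],
    [0,0,0],
    [0,0,0],
    [0,0,0]
  ]
}}

```text
t: 32.2
tool_pos: [0.5322, -0.2861, 0.1826]
eef_rot: [[0.046, 0.999, 0.0], [0.999, -0.046, 0.001], [0.001, 0.0, -1.0]]
ft_force: [0.0, -0.8, -0.1]
gripper_width: 0.0868
grasp_force: 0.0
```

{"method": "move_arm", "body": {
  "gripper": [1,1,1,1,1],
  "translation": [
    [0,-3.3,-10],
    [0,0,-25],
    [0,0,-25],
    [0,0,-17],
    [0,0,-7.5]
  ],
  "rotation": [
    [0,0,-0.3],
    [0,0,0],
    [0,0,0],
    [0,0,0],
    [0,0,0]
  ]
}}

```text
t: 32.7
tool_pos: [0.5303, -0.2906, 0.0954]
eef_rot: [[0.054, 0.999, -0.003], [0.999, -0.054, 0.002], [0.002, -0.004, -1.0]]
ft_force: [-0.9, 0.6, 0.2]
gripper_width: 0.0865
grasp_force: 0.0
```

{"method": "move_arm", "body": {
  "gripper": [0.2,-0.1,-0.3,-0.6,-1],
  "translation": [
    [0,0,0],
    [0,0,0],
    [0,0,0],
    [0,0,0],
    [0,0,0]
  ],
  "rotation": [
    [0,0,0],
    [0,0,0],
    [0,0,0],
    [0,0,0],
    [0,0,0]
  ]
}}

```text
t: 33.2
tool_pos: [0.5319, -0.2924, 0.0984]
eef_rot: [[0.055, 0.998, 0.001], [0.998, -0.055, -0.001], [-0.001, 0.001, -1.0]]
ft_force: [0.5, -0.0, 0.0]
gripper_width: 0.0551
grasp_force: 0.0
```

{"method": "move_arm", "body": {
  "gripper": [-1,-1,-1,-1,-1],
  "translation": [
    [0,0,0],
    [0,0,0],
    [0,0,0],
    [0,0,0],
    [0,0,0]
  ],
  "rotation": [
    [0,0,0],
    [0,0,0],
    [0,0,0],
    [0,0,0],
    [0,0,0]
  ]
}}

```text
t: 33.7
tool_pos: [0.5324, -0.2923, 0.0982]
eef_rot: [[0.055, 0.998, 0.002], [0.998, -0.055, -0.0], [-0.0, 0.002, -1.0]]
ft_force: [1.9, -0.0, 3.3]
gripper_width: 0.0362
grasp_force: 30.0
```

{"method": "move_arm", "body": {
  "gripper": [-1,-1,-1,-1,-1],
  "translation": [
    [0,0,4],
    [0,0,12],
    [1,6,20],
    [2,16,14],
    [2,26,0]
  ],
  "rotation": [
    [0,0,0.1],
    [0,0,0],
    [0,0,0],
    [0,0,0],
    [0,0,0]
  ]
}}

```text
t: 34.2
tool_pos: [0.5377, -0.2453, 0.1503]
eef_rot: [[0.057, 0.998, 0.004], [0.998, -0.056, -0.002], [-0.002, 0.004, -1.0]]
ft_force: [0.9, -0.4, -4.0]
gripper_width: 0.0363
grasp_force: 30.0
```

{"method": "move_arm", "body": {
  "gripper": [-1,-1,-1,-1,-1],
  "translation": [
    [3,36,0],
    [4,42,0],
    [4,42,0],
    [4,42,0],
    [4,42,0]
  ],
  "rotation": [
    [0,0,0],
    [0,0,0],
    [0,0,0],
    [0,0,0],
    [0,0,0]
  ]
}}

```text
t: 34.7
tool_pos: [0.5547, -0.0374, 0.1482]
eef_rot: [[0.052, 0.999, -0.001], [0.999, -0.052, -0.0], [-0.0, -0.001, -1.0]]
ft_force: [0.4, -0.4, -4.8]
gripper_width: 0.0364
grasp_force: 30.0
```

{"method": "move_arm", "body": {
  "gripper": [-1,-1,-1,-1,-1],
  "translation": [
    [4,42,0],
    [4,37,0],
    [3,30,0],
    [2,20,0],
    [0,10,0]
  ],
  "rotation": [
    [0,0,0],
    [0,0,0],
    [0,0,0],
    [0,0,0],
    [0,0,0]
  ]
}}

```text
t: 35.2
tool_pos: [0.5676, 0.1027, 0.1482]
eef_rot: [[0.049, 0.999, -0.0], [0.999, -0.049, 0.002], [0.001, -0.0, -1.0]]
ft_force: [-0.2, 0.5, -4.1]
gripper_width: 0.0366
grasp_force: 30.0
```

{"method": "move_arm", "body": {
  "gripper": [-1,-1,-1,-1,-1],
  "translation": [
    [0,0,-12],
    [0,0,-12],
    [0,0,-8],
    [0,0,-2],
    [0,0,0]
  ],
  "rotation": [
    [0,0,0],
    [0,0,0],
    [0,0,0],
    [0,0,0],
    [0,0,0]
  ]
}}

```text
t: 35.7
tool_pos: [0.5682, 0.0977, 0.1129]
eef_rot: [[0.055, 0.998, -0.001], [0.999, -0.055, -0.0], [-0.0, -0.001, -1.0]]
ft_force: [0.1, 0.5, -3.8]
gripper_width: 0.0364
grasp_force: 30.0
```

{"method": "move_arm", "body": {
  "gripper": [-1,-1,-1,-1,-1],
  "translation": [
    [0,0,0],
    [0,0,0],
    [0,0,0],
    [0,0,0],
    [0,0,0]
  ],
  "rotation": [
    [0,0,0],
    [0,0,0],
    [0,0,0],
    [0,0,0],
    [0,0,0]
  ]
}}

```text
t: 36.2
tool_pos: [0.5687, 0.0988, 0.1139]
eef_rot: [[0.053, 0.999, 0.0], [0.999, -0.053, 0.0], [0.0, 0.0, -1.0]]
ft_force: [-0.7, 0.5, -4.5]
gripper_width: 0.0362
grasp_force: 30.0
```

{"method": "move_arm", "body": {
  "gripper": [-1,-1,-1,-1,-1],
  "translation": [
    [0.5,0.5,-5],
    [0,0,-6],
    [0,0,-4],
    [0,0,-1.7],
    [0,0,-0.7]
  ],
  "rotation": [
    [0,0,0],
    [0,0,0],
    [0,0,0],
    [0,0,0],
    [0,0,0]
  ]
}}

```text
t: 36.7
tool_pos: [0.5689, 0.0993, 0.0959]
eef_rot: [[0.053, 0.999, -0.001], [0.999, -0.053, -0.0], [-0.0, -0.001, -1.0]]
ft_force: [-0.8, 1.3, -4.3]
gripper_width: 0.0363
grasp_force: 30.0
```

{"method": "move_arm", "body": {
  "gripper": [-1,-1,-1,-1,-1],
  "translation": [
    [0,0,-0.5],
    [0,0,-0.4],
    [0,0,-0.2],
    [0,0,0],
    [0,0,0]
  ],
  "rotation": [
    [0,0,0],
    [0,0,0],
    [0,0,0],
    [0,0,0],
    [0,0,0]
  ]
}}

```text
t: 37.2
tool_pos: [0.5691, 0.0993, 0.0954]
eef_rot: [[0.053, 0.999, 0.0], [0.999, -0.053, 0.0], [0.0, 0.0, -1.0]]
ft_force: [0.7, 0.6, -3.8]
gripper_width: 0.0361
grasp_force: 30.0
```

{"method": "move_arm", "body": {
  "gripper": [-1,-1,-1,-1,-1],
  "translation": [
    [0,0,-0.3],
    [0,0,-0.2],
    [0,0,0],
    [0,0,0],
    [0,0,0]
  ],
  "rotation": [
    [0,0,0],
    [0,0,0],
    [0,0,0],
    [0,0,0],
    [0,0,0]
  ]
}}

```text
t: 37.7
tool_pos: [0.5694, 0.0994, 0.0951]
eef_rot: [[0.053, 0.999, 0.001], [0.999, -0.053, 0.0], [0.0, 0.001, -1.0]]
ft_force: [-0.2, -0.4, -0.3]
gripper_width: 0.0366
grasp_force: 30.0
```

{"method": "move_arm", "body": {
  "gripper": [-0.2,0.2,0.5,1,1],
  "translation": [
    [0,0,0],
    [0,0,0],
    [0,0,0],
    [0,0,0],
    [0,0,0]
  ],
  "rotation": [
    [0,0,0],
    [0,0,0],
    [0,0,0],
    [0,0,0],
    [0,0,0]
  ]
}}

```text
t: 38.2
tool_pos: [0.5691, 0.0994, 0.0948]
eef_rot: [[0.053, 0.999, 0.0], [0.999, -0.053, 0.0], [0.0, 0.0, -1.0]]
ft_force: [-0.1, 1.0, -0.4]
gripper_width: 0.061
grasp_force: 0.0
```

{"method": "move_arm", "body": {
  "gripper": [1,1,1,1,1],
  "translation": [
    [0,0,5],
    [0,0,20],
    [0,0,35],
    [-3,-12,28],
    [-8,-33,0]
  ],
  "rotation": [
    [0,0,0],
    [0,0,0],
    [0,0,0],
    [0,0,0],
    [0,0,0]
  ]
}}

```text
t: 38.7
tool_pos: [0.5612, 0.0587, 0.1878]
eef_rot: [[0.047, 0.999, 0.01], [0.999, -0.047, 0.004], [0.004, 0.01, -1.0]]
ft_force: [-0.0, -1.1, 0.7]
gripper_width: 0.0862
grasp_force: 0.0
```

{"method": "move_arm", "body": {
  "gripper": [1,1,1,1,1],
  "translation": [
    [-11,-43,0],
    [-11,-43,0],
    [-11,-43,0],
    [-11,-43,0],
    [-11,-43,0]
  ],
  "rotation": [
    [0,0,0],
    [0,0,0],
    [0,0,0],
    [0,0,0],
    [0,0,0]
  ]
}}

```text
t: 39.2
tool_pos: [0.5025, -0.1623, 0.1834]
eef_rot: [[0.053, 0.999, 0.001], [0.999, -0.053, -0.0], [-0.0, 0.001, -1.0]]
ft_force: [0.5, 0.0, -0.8]
gripper_width: 0.087
grasp_force: 0.0
```

{"method": "move_arm", "body": {
  "gripper": [1,1,1,1,1],
  "translation": [
    [-11,-43,0],
    [-11,-43,0],
    [-11,-43,0],
    [-7,-28,0],
    [-3,-13,0]
  ],
  "rotation": [
    [0,0,0],
    [0,0,0],
    [0,0,0],
    [0,0,0],
    [0,0,0]
  ]
}}

```text
t: 39.7
tool_pos: [0.4586, -0.3341, 0.183]
eef_rot: [[0.058, 0.998, -0.0], [0.998, -0.058, -0.001], [-0.001, -0.0, -1.0]]
ft_force: [0.0, 0.0, -0.1]
gripper_width: 0.0873
grasp_force: 0.0
```

{"method": "move_arm", "body": {
  "gripper": [1,1,1,1,1],
  "translation": [
    [0,-3,0],
    [0,0,0],
    [0,0,0],
    [0,0,0],
    [0,0,0]
  ],
  "rotation": [
    [0,0,0],
    [0,0,0],
    [0,0,0],
    [0,0,0],
    [0,0,0]
  ]
}}

```text
t: 40.2
tool_pos: [0.4607, -0.3325, 0.1829]
eef_rot: [[0.051, 0.999, 0.0], [0.999, -0.051, 0.0], [0.0, 0.0, -1.0]]
ft_force: [-0.2, 0.7, -0.1]
gripper_width: 0.0872
grasp_force: 0.0
```

{"method": "move_arm", "body": {
  "gripper": [1,1,1,1,1],
  "translation": [
    [0.3,-0.3,-12],
    [0,0,-28],
    [0,0,-28],
    [0,0,-17],
    [0,0,-8]
  ],
  "rotation": [
    [0,0,0],
    [0,0,0],
    [0,0,0],
    [0,0,0],
    [0,0,0]
  ]
}}

```text
t: 40.7
tool_pos: [0.459, -0.3329, 0.0871]
eef_rot: [[0.053, 0.999, -0.003], [0.999, -0.053, 0.003], [0.002, -0.003, -1.0]]
ft_force: [-0.2, 0.7, 0.2]
gripper_width: 0.0873
grasp_force: 0.0
```

{"method": "move_arm", "body": {
  "gripper": [0.2,-0.1,-0.3,-0.6,-1],
  "translation": [
    [0,0,0],
    [0,0,0],
    [0,0,0],
    [0,0,0],
    [0,0,0]
  ],
  "rotation": [
    [0,0,0],
    [0,0,0],
    [0,0,0],
    [0,0,0],
    [0,0,0]
  ]
}}

```text
t: 41.2
tool_pos: [0.4607, -0.3343, 0.0904]
eef_rot: [[0.053, 0.999, 0.001], [0.999, -0.053, -0.001], [-0.001, 0.001, -1.0]]
ft_force: [-0.0, -0.2, -0.1]
gripper_width: 0.0551
grasp_force: 0.0
```

{"method": "move_arm", "body": {
  "gripper": [-1,-1,-1,-1,-1],
  "translation": [
    [0,0,0],
    [0,0,0],
    [0,0,0],
    [0,0,0],
    [0,0,0]
  ],
  "rotation": [
    [0,0,0],
    [0,0,0],
    [0,0,0],
    [0,0,0],
    [0,0,0]
  ]
}}

```text
t: 41.7
tool_pos: [0.4608, -0.334, 0.09]
eef_rot: [[0.053, 0.999, 0.001], [0.999, -0.053, -0.0], [-0.0, 0.001, -1.0]]
ft_force: [0.3, 0.0, 1.5]
gripper_width: 0.0323
grasp_force: 30.0
```

{"method": "move_arm", "body": {
  "gripper": [-1,-1,-1,-1,-1],
  "translation": [
    [0,0,4],
    [0,0,12],
    [2,6,20],
    [5,16,14],
    [8,26,0]
  ],
  "rotation": [
    [0,0,0],
    [0,0,0],
    [0,0,0],
    [0,0,0],
    [0,0,0]
  ]
}}

```text
t: 42.2
tool_pos: [0.4766, -0.2872, 0.1426]
eef_rot: [[0.057, 0.998, 0.004], [0.998, -0.057, -0.003], [-0.003, 0.004, -1.0]]
ft_force: [1.0, -0.4, -1.6]
gripper_width: 0.0324
grasp_force: 30.0
```

{"method": "move_arm", "body": {
  "gripper": [-1,-1,-1,-1,-1],
  "translation": [
    [11,36,0],
    [12,40,0],
    [12,40,0],
    [12,40,0],
    [12,40,0]
  ],
  "rotation": [
    [0,0,0],
    [0,0,0],
    [0,0,0],
    [0,0,0],
    [0,0,0]
  ]
}}

```text
t: 42.7
tool_pos: [0.5345, -0.0872, 0.1406]
eef_rot: [[0.052, 0.999, 0.001], [0.999, -0.052, -0.0], [-0.0, 0.001, -1.0]]
ft_force: [0.3, -0.2, -1.6]
gripper_width: 0.0324
grasp_force: 30.0
```

{"method": "move_arm", "body": {
  "gripper": [-1,-1,-1,-1,-1],
  "translation": [
    [11,38,0],
    [9,30,0],
    [6,22,0],
    [4,12,0],
    [0,2,0]
  ],
  "rotation": [
    [0,0,0],
    [0,0,0],
    [0,0,0],
    [0,0,0],
    [0,0,0]
  ]
}}

```text
t: 43.2
tool_pos: [0.5645, 0.0164, 0.1402]
eef_rot: [[0.05, 0.999, 0.001], [0.999, -0.05, 0.001], [0.001, 0.001, -1.0]]
ft_force: [0.2, 0.1, -2.6]
gripper_width: 0.0323
grasp_force: 30.0
```

{"method": "move_arm", "body": {
  "gripper": [-1,-1,-1,-1,-1],
  "translation": [
    [0,0,-12],
    [0,0,-12],
    [0,0,-8],
    [0,0,-4],
    [0,0,0]
  ],
  "rotation": [
    [0,0,0],
    [0,0,0],
    [0,0,0],
    [0,0,0],
    [0,0,0]
  ]
}}

```text
t: 43.7
tool_pos: [0.5636, 0.0133, 0.1027]
eef_rot: [[0.054, 0.999, -0.002], [0.999, -0.054, -0.0], [-0.0, -0.002, -1.0]]
ft_force: [-1.1, 0.0, -1.5]
gripper_width: 0.0326
grasp_force: 30.0
```

{"method": "move_arm", "body": {
  "gripper": [-1,-1,-1,-1,-1],
  "translation": [
    [0,0,0],
    [0,0,0],
    [0,0,0],
    [0,0,0],
    [0,0,0]
  ],
  "rotation": [
    [0,0,0],
    [0,0,0],
    [0,0,0],
    [0,0,0],
    [0,0,0]
  ]
}}

```text
t: 44.2
tool_pos: [0.5645, 0.0141, 0.104]
eef_rot: [[0.053, 0.999, 0.0], [0.999, -0.053, -0.0], [0.0, 0.0, -1.0]]
ft_force: [0.8, 0.3, -1.4]
gripper_width: 0.0327
grasp_force: 30.0
```

Down 17 mm to the table (TCP about 87.1).

{"method": "move_arm", "body": {
  "gripper": [-1,-1,-1,-1,-1],
  "translation": [
    [0.4,0,-5],
    [0,0,-5],
    [0,0,-4],
    [0,0,-1.5],
    [0,0,-0.5]
  ],
  "rotation": [
    [0,0,0],
    [0,0,0],
    [0,0,0],
    [0,0,0],
    [0,0,0]
  ]
}}

```text
t: 44.7
tool_pos: [0.5646, 0.014, 0.0873]
eef_rot: [[0.053, 0.999, -0.001], [0.999, -0.053, 0.0], [0.0, -0.001, -1.0]]
ft_force: [0.8, 1.0, -1.8]
gripper_width: 0.0325
grasp_force: 30.0
```

{"method": "move_arm", "body": {
  "gripper": [-1,-1,-1,-1,-1],
  "translation": [
    [0,0,-0.4],
    [0,0,-0.4],
    [0,0,-0.3],
    [0,0,0],
    [0,0,0]
  ],
  "rotation": [
    [0,0,0],
    [0,0,0],
    [0,0,0],
    [0,0,0],
    [0,0,0]
  ]
}}

```text
t: 45.2
tool_pos: [0.5651, 0.0141, 0.087]
eef_rot: [[0.053, 0.999, 0.001], [0.999, -0.053, 0.0], [0.0, 0.001, -1.0]]
ft_force: [-0.3, -0.3, -0.8]
gripper_width: 0.0325
grasp_force: 30.0
```

{"method": "move_arm", "body": {
  "gripper": [-1,-1,-1,-1,-1],
  "translation": [
    [0,0,-0.3],
    [0,0,0],
    [0,0,0],
    [0,0,0],
    [0,0,0]
  ],
  "rotation": [
    [0,0,0],
    [0,0,0],
    [0,0,0],
    [0,0,0],
    [0,0,0]
  ]
}}

```text
t: 45.7
tool_pos: [0.5653, 0.0141, 0.0869]
eef_rot: [[0.053, 0.999, 0.001], [0.999, -0.053, 0.0], [0.0, 0.001, -1.0]]
ft_force: [0.4, -0.2, 3.3]
gripper_width: 0.0325
grasp_force: 30.0
```

{"method": "move_arm", "body": {
  "gripper": [-0.2,0.2,0.5,1,1],
  "translation": [
    [0,0,0],
    [0,0,0],
    [0,0,0],
    [0,0,0],
    [0,0,0]
  ],
  "rotation": [
    [0,0,0],
    [0,0,0],
    [0,0,0],
    [0,0,0],
    [0,0,0]
  ]
}}

```text
t: 46.2
tool_pos: [0.5643, 0.014, 0.086]
eef_rot: [[0.053, 0.999, -0.001], [0.999, -0.053, -0.0], [-0.0, -0.001, -1.0]]
ft_force: [-0.0, -1.0, 0.5]
gripper_width: 0.0591
grasp_force: 0.0
```

{"method": "move_arm", "body": {
  "gripper": [1,1,1,1,1],
  "translation": [
    [0,0,5],
    [0,0,20],
    [0,0,38],
    [-1,-12,35],
    [-2,-33,5]
  ],
  "rotation": [
    [0,0,0],
    [0,0,0],
    [0,0,0],
    [0,0,0],
    [0,0,0]
  ]
}}

```text
t: 46.7
tool_pos: [0.565, -0.027, 0.1948]
eef_rot: [[0.046, 0.999, 0.01], [0.999, -0.047, 0.002], [0.003, 0.01, -1.0]]
ft_force: [0.5, -0.9, -1.3]
gripper_width: 0.0865
grasp_force: 0.0
```

{"method": "move_arm", "body": {
  "gripper": [1,1,1,1,1],
  "translation": [
    [-3,-43,0],
    [-3,-43,0],
    [-3,-43,0],
    [-3,-43,0],
    [-3,-43,0]
  ],
  "rotation": [
    [0,0,0],
    [0,0,0],
    [0,0,0],
    [0,0,0],
    [0,0,0]
  ]
}}

```text
t: 47.2
tool_pos: [0.5464, -0.2476, 0.1899]
eef_rot: [[0.053, 0.999, 0.001], [0.999, -0.053, -0.0], [-0.0, 0.001, -1.0]]
ft_force: [0.7, 0.8, 0.1]
gripper_width: 0.0871
grasp_force: 0.0
```

{"method": "move_arm", "body": {
  "gripper": [1,1,1,1,1],
  "translation": [
    [-3,-43,0],
    [-3,-43,0],
    [-3,-30,0],
    [-2,-20,0],
    [-1,-8.5,0]
  ],
  "rotation": [
    [0,0,0],
    [0,0,0],
    [0,0,0],
    [0,0,0],
    [0,0,0]
  ]
}}

```text
t: 47.7
tool_pos: [0.534, -0.3925, 0.1892]
eef_rot: [[0.056, 0.998, -0.0], [0.998, -0.056, -0.0], [-0.0, -0.0, -1.0]]
ft_force: [0.2, 0.2, 0.1]
gripper_width: 0.087
grasp_force: 0.0
```

{"method": "move_arm", "body": {
  "gripper": [1,1,1,1,1],
  "translation": [
    [0,0,0],
    [0,0,0],
    [0,0,0],
    [0,0,0],
    [0,0,0]
  ],
  "rotation": [
    [0,0,0],
    [0,0,0],
    [0,0,0],
    [0,0,0],
    [0,0,0]
  ]
}}

```text
t: 48.2
tool_pos: [0.5352, -0.3896, 0.1896]
eef_rot: [[0.052, 0.999, 0.0], [0.999, -0.052, 0.0], [0.0, 0.0, -1.0]]
ft_force: [0.5, 0.3, 1.9]
gripper_width: 0.087
grasp_force: 0.0
```

{"method": "move_arm", "body": {
  "gripper": [1,1,1,1,1],
  "translation": [
    [0,-0.5,-10],
    [0,0,-22],
    [0,0,-22],
    [0,0,-15],
    [0,0,-7.5]
  ],
  "rotation": [
    [0,0,0],
    [0,0,0],
    [0,0,0],
    [0,0,0],
    [0,0,0]
  ]
}}

```text
t: 48.7
tool_pos: [0.5338, -0.3904, 0.1106]
eef_rot: [[0.053, 0.999, -0.003], [0.999, -0.053, 0.002], [0.002, -0.003, -1.0]]
ft_force: [-0.2, -0.3, 0.3]
gripper_width: 0.087
grasp_force: 0.0
```

{"method": "move_arm", "body": {
  "gripper": [0.2,-0.1,-0.3,-0.6,-1],
  "translation": [
    [0,0,0],
    [0,0,0],
    [0,0,0],
    [0,0,0],
    [0,0,0]
  ],
  "rotation": [
    [0,0,0],
    [0,0,0],
    [0,0,0],
    [0,0,0],
    [0,0,0]
  ]
}}

```text
t: 49.2
tool_pos: [0.5351, -0.3912, 0.1136]
eef_rot: [[0.053, 0.999, 0.001], [0.999, -0.053, -0.001], [-0.001, 0.001, -1.0]]
ft_force: [-1.5, -0.0, -0.4]
gripper_width: 0.0547
grasp_force: 0.0
```

{"method": "move_arm", "body": {
  "gripper": [-1,-1,-1,-1,-1],
  "translation": [
    [0,0,0],
    [0,0,0],
    [0,0,0],
    [0,0,0],
    [0,0,0]
  ],
  "rotation": [
    [0,0,0],
    [0,0,0],
    [0,0,0],
    [0,0,0],
    [0,0,0]
  ]
}}

```text
t: 49.7
tool_pos: [0.5351, -0.391, 0.113]
eef_rot: [[0.053, 0.999, 0.001], [0.999, -0.053, -0.0], [-0.0, 0.001, -1.0]]
ft_force: [0.7, 0.1, 0.9]
gripper_width: 0.0264
grasp_force: 30.0
```

{"method": "move_arm", "body": {
  "gripper": [-1,-1,-1,-1,-1],
  "translation": [
    [0,0,4],
    [0,0,12],
    [0,6,20],
    [1,18,11],
    [2,26,0]
  ],
  "rotation": [
    [0,0,0],
    [0,0,0],
    [0,0,0],
    [0,0,0],
    [0,0,0]
  ]
}}

```text
t: 50.2
tool_pos: [0.5387, -0.3417, 0.1624]
eef_rot: [[0.056, 0.998, 0.004], [0.998, -0.056, -0.003], [-0.002, 0.004, -1.0]]
ft_force: [-0.1, -0.1, -1.5]
gripper_width: 0.0265
grasp_force: 30.0
```

{"method": "move_arm", "body": {
  "gripper": [-1,-1,-1,-1,-1],
  "translation": [
    [3,32,0],
    [3,36,0],
    [3,36,0],
    [3,36,0],
    [3,36,0]
  ],
  "rotation": [
    [0,0,0],
    [0,0,0],
    [0,0,0],
    [0,0,0],
    [0,0,0]
  ]
}}

```text
t: 50.7
tool_pos: [0.5524, -0.1621, 0.1605]
eef_rot: [[0.052, 0.999, 0.0], [0.999, -0.052, 0.0], [0.0, 0.0, -1.0]]
ft_force: [0.6, 0.9, -2.2]
gripper_width: 0.0263
grasp_force: 30.0
```

{"method": "move_arm", "body": {
  "gripper": [-1,-1,-1,-1,-1],
  "translation": [
    [3,36,0],
    [2,30,0],
    [1,20,0],
    [1,8,0],
    [0.3,0.4,0]
  ],
  "rotation": [
    [0,0,0],
    [0,0,0],
    [0,0,0],
    [0,0,0],
    [0,0,0]
  ]
}}

```text
t: 51.2
tool_pos: [0.56, -0.0688, 0.1604]
eef_rot: [[0.05, 0.999, 0.001], [0.999, -0.05, 0.0], [0.0, 0.001, -1.0]]
ft_force: [-0.2, 0.7, -2.5]
gripper_width: 0.0263
grasp_force: 30.0
```

{"method": "move_arm", "body": {
  "gripper": [-1,-1,-1,-1,-1],
  "translation": [
    [0,0,-10],
    [0,0,-12],
    [0,0,-7],
    [0,0,-4],
    [0,0,0]
  ],
  "rotation": [
    [0,0,0],
    [0,0,0],
    [0,0,0],
    [0,0,0],
    [0,0,0]
  ]
}}

```text
t: 51.7
tool_pos: [0.5594, -0.0711, 0.1257]
eef_rot: [[0.054, 0.999, -0.002], [0.999, -0.054, 0.0], [0.0, -0.002, -1.0]]
ft_force: [0.2, 0.1, -2.3]
gripper_width: 0.0263
grasp_force: 30.0
```

{"method": "move_arm", "body": {
  "gripper": [-1,-1,-1,-1,-1],
  "translation": [
    [0,0,0],
    [0,0,0],
    [0,0,0],
    [0,0,0],
    [0,0,0]
  ],
  "rotation": [
    [0,0,0],
    [0,0,0],
    [0,0,0],
    [0,0,0],
    [0,0,0]
  ]
}}

```text
t: 52.2
tool_pos: [0.5602, -0.0706, 0.127]
eef_rot: [[0.053, 0.999, 0.0], [0.999, -0.053, -0.0], [-0.0, 0.0, -1.0]]
ft_force: [-0.8, 1.0, -2.3]
gripper_width: 0.0263
grasp_force: 30.0
```

Down to about 110.

{"method": "move_arm", "body": {
  "gripper": [-1,-1,-1,-1,-1],
  "translation": [
    [0.2,0,-5],
    [0,0,-5],
    [0,0,-4],
    [0,0,-1.5],
    [0,0,-0.7]
  ],
  "rotation": [
    [0,0,0],
    [0,0,0],
    [0,0,0],
    [0,0,0],
    [0,0,0]
  ]
}}

```text
t: 52.7
tool_pos: [0.5601, -0.0706, 0.1102]
eef_rot: [[0.053, 0.999, -0.001], [0.999, -0.053, 0.0], [0.0, -0.001, -1.0]]
ft_force: [0.1, -0.5, -2.5]
gripper_width: 0.0264
grasp_force: 30.0
```

{"method": "move_arm", "body": {
  "gripper": [-1,-1,-1,-1,-1],
  "translation": [
    [0,0,-0.4],
    [0,0,-0.3],
    [0,0,-0.3],
    [0,0,0],
    [0,0,0]
  ],
  "rotation": [
    [0,0,0],
    [0,0,0],
    [0,0,0],
    [0,0,0],
    [0,0,0]
  ]
}}

```text
t: 53.2
tool_pos: [0.5605, -0.0706, 0.1099]
eef_rot: [[0.053, 0.999, 0.001], [0.999, -0.053, -0.0], [-0.0, 0.001, -1.0]]
ft_force: [0.4, 0.3, -0.3]
gripper_width: 0.0265
grasp_force: 30.0
```

Contact. Releasing, rising, then moving clear to the right to check.

{"method": "move_arm", "body": {
  "gripper": [-0.2,0.2,0.5,1,1],
  "translation": [
    [0,0,0],
    [0,0,0],
    [0,0,0],
    [0,0,0],
    [0,0,0]
  ],
  "rotation": [
    [0,0,0],
    [0,0,0],
    [0,0,0],
    [0,0,0],
    [0,0,0]
  ]
}}

```text
t: 53.7
tool_pos: [0.5603, -0.0706, 0.1097]
eef_rot: [[0.053, 0.999, 0.0], [0.999, -0.053, 0.0], [0.0, 0.0, -1.0]]
ft_force: [-0.2, 0.7, -0.4]
gripper_width: 0.0586
grasp_force: 0.0
```

{"method": "move_arm", "body": {
  "gripper": [1,1,1,1,1],
  "translation": [
    [0,0,5],
    [0,0,20],
    [0,0,35],
    [0,0,30],
    [0,-25,10]
  ],
  "rotation": [
    [0,0,0],
    [0,0,0],
    [0,0,0],
    [0,0,0],
    [0,0,0]
  ]
}}

```text
t: 54.2
tool_pos: [0.5627, -0.0915, 0.214]
eef_rot: [[0.047, 0.999, 0.007], [0.999, -0.047, 0.001], [0.002, 0.007, -1.0]]
ft_force: [0.5, 0.7, -0.2]
gripper_width: 0.0863
grasp_force: 0.0
```

{"method": "move_arm", "body": {
  "gripper": [1,1,1,1,1],
  "translation": [
    [0,-40,0],
    [0,-45,0],
    [0,-45,0],
    [0,-45,0],
    [0,-45,0]
  ],
  "rotation": [
    [0,0,0],
    [0,0,0],
    [0,0,0],
    [0,0,0],
    [0,0,0]
  ]
}}

```text
t: 54.7
tool_pos: [0.5601, -0.3174, 0.2103]
eef_rot: [[0.053, 0.999, 0.001], [0.999, -0.053, -0.0], [-0.0, 0.001, -1.0]]
ft_force: [1.6, -0.2, -0.3]
gripper_width: 0.087
grasp_force: 0.0
```

{"method": "move_arm", "body": {
  "gripper": [1,1,1,1,1],
  "translation": [
    [0,-20,0],
    [0,0,0],
    [0,0,0],
    [0,0,0],
    [0,0,0]
  ],
  "rotation": [
    [0,0,0],
    [0,0,0],
    [0,0,0],
    [0,0,0],
    [0,0,0]
  ]
}}

```text
t: 55.2
tool_pos: [0.561, -0.3332, 0.2101]
eef_rot: [[0.05, 0.999, 0.001], [0.999, -0.05, 0.001], [0.001, 0.001, -1.0]]
ft_force: [0.6, -0.3, -0.6]
gripper_width: 0.0871
grasp_force: 0.0
```

Run:
```python
from h import *
from scipy.optimize import least_squares as ls
im=bot.snapshot("top");v=im.max(2).astype(int);s=bot.snapshot("side")
cv2.imwrite("pics/e.png",np.hstack([cv2.resize(im[130:230,195:345,::-1],(450,300),interpolation=cv2.INTER_CUBIC),cv2.resize(s[150:275,175:321,::-1],(350,300),interpolation=cv2.INTER_CUBIC)]))
# same cap estimator as at the start: wide 570.3,100.8  square 565.7,16.4  slim 562.0,-66.7
for k,(c0,h) in dict(wide=((222,183),.125),square=((267,187),.117),slim=((313,187),.140)).items():
    x,y=c0
    b=blobs((v<36),(x-15,y-15,x+15,y+15),30)[0];M=cv2.moments(b);print(k,cast("top",(M['m10']/M['m00'],M['m01']/M['m00']),h))
```

```text
wide [[568.54534019 101.50980401]]
square [[564.85246657  16.34150437]]
slim [[561.64091824 -66.34246668]]
```

View pics/e.png

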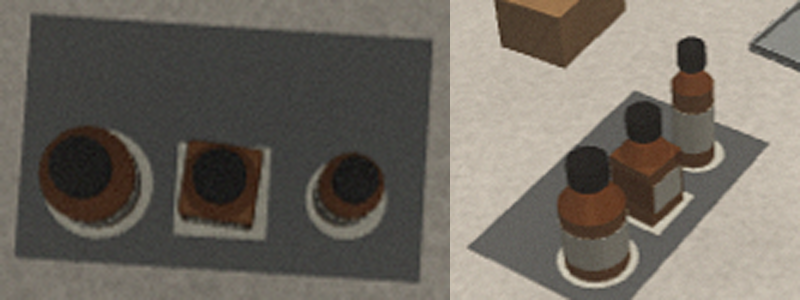

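All three bottles stand upright on their own prints, within 2 mm of where they started. In the left half the caps are at (80,167), (220,177) and (355,178). The arm is clear, so I am handing in.

```bash
python3 -c "
from rig import bot
print(bot.hand_in())"
```

```text
the job is handed in; nothing more can be done
None
```

The job is done and handed in at about 55 s: the vial tray is seated in the bay, and all three bottles stand upright on their own places, within about 2 mm of where they began.

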